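# Swap the water-filter cartridge in a push-push bay at the coffee bar

### The job

Swap the water-filter cartridge of the coffee bar's filter station: press down the spent cartridge that sits in the station until its push-push catch lets go and it pops up, then lift it out and leave it in the steel tray. Then stand the fresh cartridge in the station's well and press it down until the catch holds it down by itself. Press slowly and feel for the end stop: do not ram a cartridge or drop it onto the lift, and leave the mug, the tamper and the pitcher where they are.

Things in the scene. Friction and masses are not known exactly. Their poses are not given: they have to be found in the camera images.
- bay: Filter station, fixed steel block with black top, 132 (x) x 124 (y) x 130 mm high; origin at the centre of its underside, on the counter, z up. In the middle of its top is a vertical well, 31 (x) x 47 (y) mm, 1.5 mm wider than a cartridge on each side; a 45 degree lead-in, 8 mm deep, widens its mouth to 47 x 63 mm at the rim.
- bay_mouth (a point): Centre of the well's mouth, on its axis, level with the station's flat top (130 mm up). x across the well, y along it. A cartridge in the well stands 48 mm proud of this rim when the lift is up and 25 mm when caught.
- catch (a point): Push-push catch inside the station (this fixed point: 52 mm below the rim). Each time the lift is pressed to its hard end stop and let go, it changes over: caught to up, or up to caught; let go short of the stop it does not. The stop lies 9 to 29 mm below the caught position, differs with every stroke and cannot be seen: feel the force rise; 14 N of pressing is plenty.
- lift: Spring lift in the well: 28 x 44 mm plate under the cartridge; origin at the centre of its upper face. 52 mm below the rim when up, 74.5 mm when caught. It pushes up with 6 N when up, 7 N when caught, 9 N at the deepest, damped, and carries a cartridge without sinking. More than 25 N between cartridge and lift breaks it.
- spent_mid (a point): Centre (half-way up, 50 mm above its foot) of the spent cartridge: upright plastic block, white with grey cap, 28 (x) x 44 (y) x 100 mm tall, 0.14 to 0.28 kg, its lowest 8 mm stepped in to 24 x 40 mm; x across the narrow width, y along the wide one, z up. At the start it stands on the lift, caught. Same shape as the fresh one; told apart by its place.
- spent: The same spent cartridge; origin at the centre of its foot, axes as above.
- fresh_mid (a point): Centre (half-way up, 50 mm above its foot) of the fresh cartridge, same shape, size, weight and axes as the spent one; it stands upright on the counter beside the station at the start. It fits the well either way round (half a turn).
- fresh: The same fresh cartridge; origin at the centre of its foot.
- tray: Open shallow steel tray, fixed on the counter, 150 (x) x 130 (y) x 30 mm high, walls and floor about 4 mm; origin at the centre of its underside.
- cup: White mug, 80 mm wide, 62 mm tall; origin at the centre of its foot. Leave alone.
- tamper: Dark steel coffee tamper standing on its 58 mm disc, 88 mm tall; origin at the centre of its foot. Leave alone.
- pitcher: Open steel milk pitcher, 84 mm wide, 85 mm tall; origin at the centre of its foot. Leave alone.
There are look-alikes about, which are no part of the job. What is shaped like the fresh but turquoise or yellow is not meant.

How it is judged (in metres and radians):
On the way, in this order (a step that is already met when the one before it is completed fails the run):
1. pressed and released, the catch has let go: the lift is up with the spent cartridge still standing in the well (z of lift in the frame of bay above 0.074 m and horizontal distance between spent_mid and bay_mouth below 0.006 m and angle between spent_mid's own z axis and vertical below 0.1 rad and z of spent in the frame of bay between 0.07 and 0.086 m), for 0.2 s.
2. the spent cartridge lies or stands in the tray, let go of (x of spent_mid in the frame of tray between -0.071 and 0.071 m and y of spent_mid in the frame of tray between -0.061 and 0.061 m and height (world z) of spent_mid below 0.065 m and contact force between spent and tray above 0.3 N and contact force between spent and the fingers below 0.1 N and linear speed of spent below 0.05 m/s), for 0.2 s.
At the end, for the whole second after the job is handed in: The catch holds the lift down (within 4 mm of 74.5 mm below the rim), the fresh cartridge stands on it in the well (within 6 mm of the well's axis, tilt under 0.1 rad, foot on the lift), the spent cartridge rests in the tray (centre inside its walls), all at rest (z of lift in the frame of bay between 0.0515 and 0.0595 m and horizontal distance between fresh_mid and bay_mouth below 0.006 m and angle between fresh_mid's own z axis and vertical below 0.1 rad and z of fresh in the frame of bay between 0.0515 and 0.0605 m and linear speed of each of fresh, lift below 0.02 m/s and x of spent_mid in the frame of tray between -0.071 and 0.071 m and y of spent_mid in the frame of tray between -0.061 and 0.061 m and height (world z) of spent_mid below 0.065 m and contact force between spent and tray above 0.3 N and linear speed of spent below 0.03 m/s); the robot touches nothing.
It fails at once if more than 25 N between the spent cartridge and the lift (contact force between spent and lift above 25 N).
It fails at once if more than 25 N between the fresh cartridge and the lift (contact force between fresh and lift above 25 N).
It fails at once if the cup moved more than 30 mm or tipped over (distance of cup from where it was at the start of the episode above 0.03 m or angle between cup's own z axis and vertical above 0.5 rad).
It fails at once if the tamper moved more than 30 mm or tipped over (distance of tamper from where it was at the start of the episode above 0.03 m or angle between tamper's own z axis and vertical above 0.5 rad).
It fails at once if the pitcher moved more than 30 mm or tipped over (distance of pitcher from where it was at the start of the episode above 0.03 m or angle between pitcher's own z axis and vertical above 0.5 rad).
It also fails if it takes over 72 s, if anything falls off the work surface, if the arm or the gripper's body presses on something with over 40 N, if the wrist force passes 120 N, or if a joint passes its speed limit or range.

### The arm

A 6-joint arm with a two-finger parallel gripper is mounted at the origin on the work surface. World frame = base frame: x ahead of the robot, y to its left, z up, the work surface at z = 0. Lengths are in mm, angles in rad, forces in N, time in s.
With the tool pointing down it reaches from about 250 to 775 mm from the base axis. Payload 4 kg.
Tool frame: the origin (TCP) lies at the very end of the fingers, on their centre line; the grasp point (between the pads) lies 19 mm behind it; z points along the fingers, y is the direction in which the jaws open and shut (so a half turn about z gives the same grasp; the last joint's range is limited). The gripper opens to 85 mm and grips with 20 to 120 N. Pads are 22 mm wide; open, the fingers measure 114 mm over their backs; the gripper's body (76 mm by 85 mm) begins 54 mm behind the grasp point. The pads swing forward as they close: fully open they stand 13 mm farther back than shut.
Start: joints at [-1.353, 0.087, 1.371, -0, 1.684, -0.103], TCP at [173.426, -521.959, 231.341] pointing down, gripper open.
Joint ranges: [-3.1, 3.1], [-0.76, 2.03], [0.27, 2.55], [-1.08, 4.22], [0.17, 2.65], [-2.57, 2.57]. Speed limits (rad/s): [2.79, 2.79, 3.14, 3.14, 3.14, 3.14].

### API

Orientations are given as a 3x3 rotation matrix whose columns are the frame's x, y, z axes.
In Python, from plant import get_obs, capture, hand_in, masks_of, place_of gives the robot as it stands. The module is installed in compiled form; this text tells all that it offers.
- The arm moves only by the tool carry_out, never from a script. Its argument "targets" is a list of rows, each a list of 3 entries, a list of its own where there are three numbers: the shift along the tool's x, y, z in units of 25 mm (1.0 is 25 mm), then the turn about the tool's z in units of 5 degrees (1.0 is 5 degrees), then the gripper's target within -1 to 1 (shut at 1, half-way at 0, fully open at -1). A call has 1 to 8 rows; each row shifts and turns the commanded pose from where the row before left it, along the tool's axes as they then stand; what a row does not reach is not made up. A row lasts 1/12 s, in which the tool goes at most 41.7 mm and 7.16 degrees, less where a joint would pass 70% of its speed; a pose out of reach is approached as far as the arm can. A call is refused whole if a number of a shift passes 1 or a number of a turn 1, either way. A call with a gripper value outside its range is refused whole. The fingers move at their own pace and stop on an object; "squeeze" is the grip in N (left out, the last holds). Time passes only in rows, so rows that do not move let the fingers close. It gives the time, the measured TCP pose, the force and the opening at its end, in the units of the state.
- get_obs(): the state, without advancing time (a new reading comes with each control period).
- capture(name): name is "side" or "top"; returns a dict with "frame" (384x512x3 uint8, red, green, blue), "K" (3x3 intrinsics, pixels), "R" (3x3) and "t" (3): a world point X has camera coordinates R X + t. Camera axes: x right, y down, z forward; pixel columns grow to the right and rows downward; lengths in mm; the calibration is good to about 2 mm. A picture is of the moment at which its call begins. There is no depth.
- hand_in(): hands the job in, once; it reports no verdict.
Trained networks look in a picture, given as the dict that the camera call returned (one of the last four; its "shot" number tells which), for a name from the list of things; names that differ only in an ending like _2 or _b are one class to them, and where a whole thing is asked for, a point or a joint stands for the part that bears it (a point fixed in the world has none). Each returns a list of dicts, best first, with "p" (0 to 1); they miss things now and then, are a little off and sometimes report something else, mostly with a low value. They report only what shows in the picture. A call takes as long as a camera call. They do not tell look-alikes from the thing itself.
- masks_of(picture, name): "region" (384x512 bool, what is visible of it).
- place_of(picture, name): "location" ([x, y, z] in mm, in the coordinates of the camera as it stood for that picture, good to about 4 mm: a listed point, or the origin of a listed thing).
The state is a dict: "clock": time; "qpos": joint angles; "joint_velocities": joint speeds; "joint_torque": joint torques, N m; "eef_pos": TCP position; "eef_rot": TCP orientation; "force": force on the tool from outside, world axes, zero at the start; "ft_torque": the same for the moment, N m; "grip_width": finger opening in mm.
Only numpy, scipy, OpenCV 4.12 (cv2) and the standard library are available. Lean on these libraries where they do the work, as an engineer would, in place of code of your own. Each camera call takes 0.05 s, during which the arm holds its last target.

## Working session

There is one attempt and no reset: what is moved stays moved. The work goes in short steps, Python scripts to look and compute and a tool call to move; the robot and the scene stay as the last step left them, time stands still between calls to the robot, and variables do not carry over. Pictures are saved under pics/ and viewed, and the job is handed in when it is done.

Besides the shell and the picture viewer there is one more tool, called after "Request:" by a JSON object that holds its "name" and its "arguments", one argument or row to a line. carry_out: Moves the arm, as the interface text tells. Its arguments: {"type":"object","properties":{"targets":{"type":"array"},"squeeze":{"type":"number"}},"required":["targets"]}

```bash
mkdir -p pics; cat > h.py <<'E'
import numpy as np, cv2
from plant import *
def cap(n,f=None):
    p=capture(n)
    if f: cv2.imwrite('pics/'+f,p['frame'][:,:,::-1])
    return p
def w(p,l): return np.array(p['R']).T@(np.array(l)-np.array(p['t']))
def px(p,X):
    c=p['R']@np.array(X)+p['t']; u=p['K']@c; return (u[:2]/u[2]).round(1)
E
python3 - <<'E'
from h import *
o=get_obs();print(o['clock'],o['eef_pos'],np.round(o['eef_rot'],3).tolist(),o['force'],o['grip_width'])
for n in('side','top'):
    p=cap(n,n+'0.png')
    print(n,'cam',-p['R'].T@p['t'])
    for t in ['bay_mouth','spent_mid','fresh_mid','tray','cup','tamper','pitcher','lift','bay']:
        for d in place_of(p,t)[:3]:
            if d['p']>.2: print(t,round(d['p'],2),w(p,d['location']).round(1),px(p,w(p,d['location'])))
print(get_obs()['clock'])
E
```

```text
0.0 [ 173.32131148 -521.44014607  230.0767824 ] [[0.949, 0.315, -0.0], [0.315, -0.949, 0.002], [0.0, -0.002, -1.0]] [-0.25203108  0.14191388 -0.26858291] 85.23626703538093
side cam [ 453.30645    -636.91122394  910.45631793]
bay_mouth 0.86 [528.3  54.2 132.8] [243.7 167.9]
bay_mouth 0.6 [534.8  57.6  57.5] [246.8 184.5]
spent_mid 0.63 [535.7  54.1 103.1] [246.8 174.8]
fresh_mid 0.82 [ 379.7 -258.1   50.7] [201.2 300.5]
fresh_mid 0.74 [ 459.9 -329.4   49.5] [240.2 325.1]
fresh_mid 0.65 [ 571.1 -229.7   51.7] [280.3 275.6]
tray 0.92 [5.260e+02 2.929e+02 4.000e-01] [233.7 141.6]
cup 0.91 [7.121e+02 2.530e+01 7.000e-01] [308.8 196.9]
tamper 0.88 [709.3 262.9  -1. ] [289.9 141.2]
pitcher 0.79 [ 712.9 -265.3    3.2] [338.8 288.2]
lift 0.44 [ 7.14e+02 -2.70e+02  5.00e-01] [339.7 290.3]
bay 0.82 [531.4  52.5   3. ] [246.4 197.8]
top cam [ 418.81635758    3.50934608 1018.9996481 ]
bay_mouth 0.6 [529.5  59.4 127. ] [227.2 210. ]
spent_mid 0.53 [533.3  57.6 105.3] [228.6 209.5]
spent_mid 0.47 [711.7 265.    3.7] [150.8 144.1]
fresh_mid 0.96 [ 478.9 -234.6   50.5] [353.8 236.6]
fresh_mid 0.9 [ 567.9 -224.5   49.4] [348.4 199.2]
fresh_mid 0.85 [ 381.5 -252.1   50.5] [362.6 278.9]
tray 0.95 [ 5.306e+02  2.995e+02 -4.000e-01] [133.7 214.9]
tray 0.3 [ 716.3 -264.9   -5.3] [357.6 145.6]
cup 0.84 [712.3  27.8   1.7] [244.  145.1]
cup 0.59 [533.1  57.1 107.6] [228.7 209.4]
tamper 0.7 [710.3 263.    3.1] [151.6 144.7]
pitcher 0.95 [ 7.156e+02 -2.634e+02 -5.000e-01] [357.5 145.4]
bay 0.92 [527.7  53.9  -1. ] [232.4 217.1]
bay 0.73 [ 482.9 -236.8    2.4] [349.9 236.1]
bay 0.56 [527.2  57.1  56.6] [229.9 214.6]
1.0
```

```bash
python3 - <<'E'
import cv2
a=cv2.imread('pics/side0.png');b=cv2.imread('pics/top0.png')
cv2.imwrite('pics/s2.png',cv2.resize(a[90:390,120:420],None,fx=2,fy=2,interpolation=2))
cv2.imwrite('pics/t2.png',cv2.resize(b[90:330,90:410],None,fx=2.5,fy=2.5,interpolation=2))
E
```

```text
(no output)
```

View pics/s2.png

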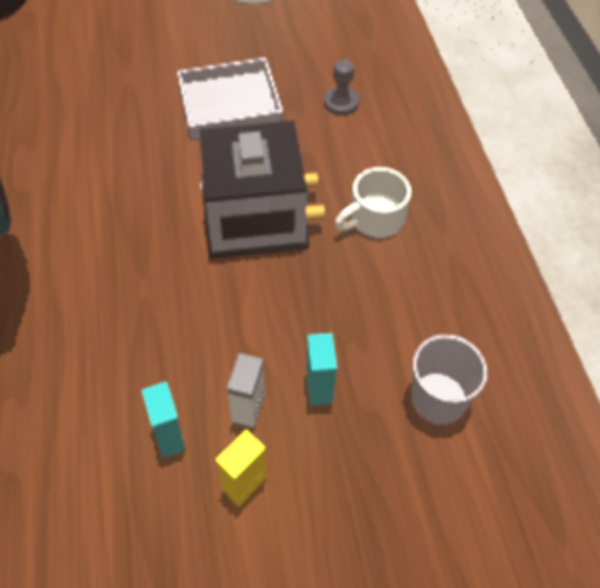

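View pics/t2.png

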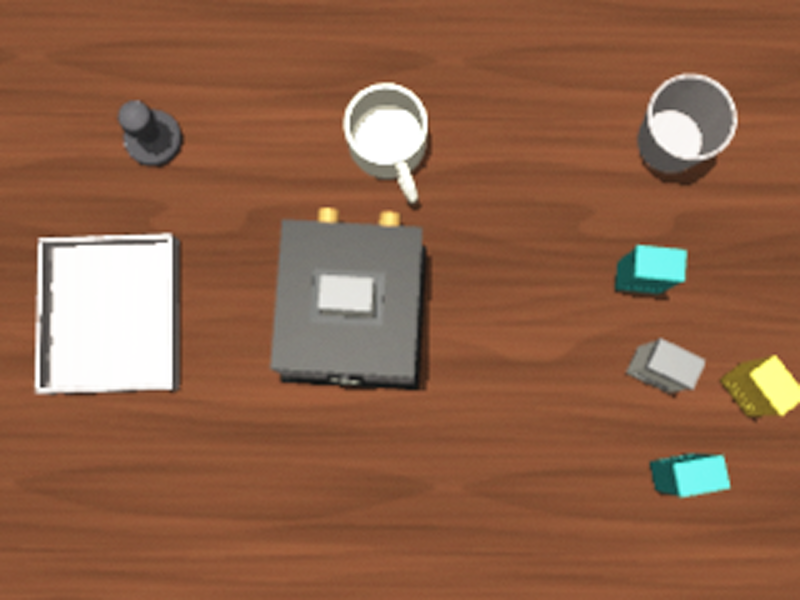

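```bash
python3 - <<'E'
import cv2,numpy as np
a=cv2.imread('pics/side0.png');b=cv2.imread('pics/top0.png')
c1=cv2.resize(b[175:250,195:265],None,fx=8,fy=8,interpolation=0)
c2=cv2.resize(b[215:255,335:415],None,fx=8,fy=8,interpolation=0)
cv2.imwrite('pics/c1.png',c1);cv2.imwrite('pics/c2.png',c2)
c3=cv2.resize(a[150:220,215:285],None,fx=8,fy=8,interpolation=0)
cv2.imwrite('pics/c3.png',c3)
E
```

```text
(no output)
```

View pics/c1.png

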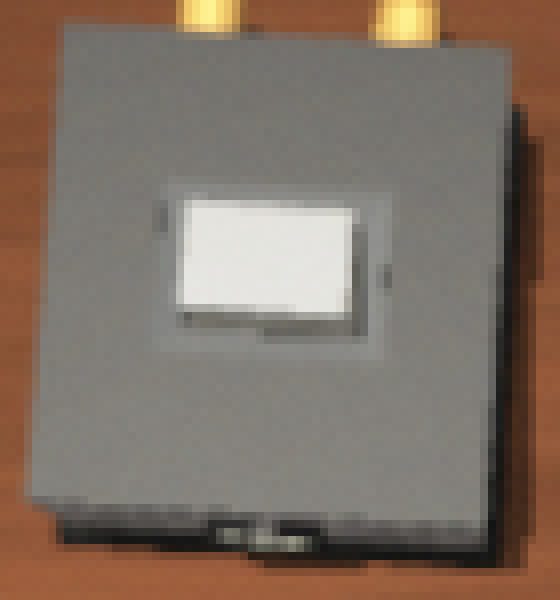

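View pics/c2.png

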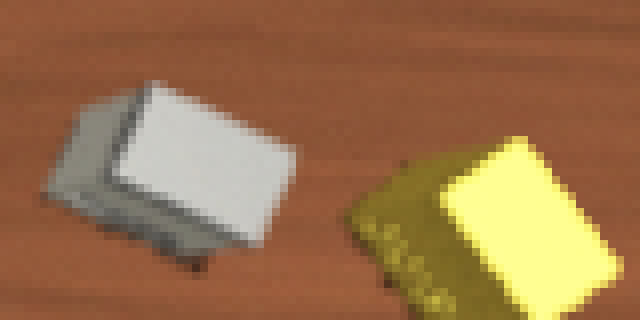

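View pics/c3.png

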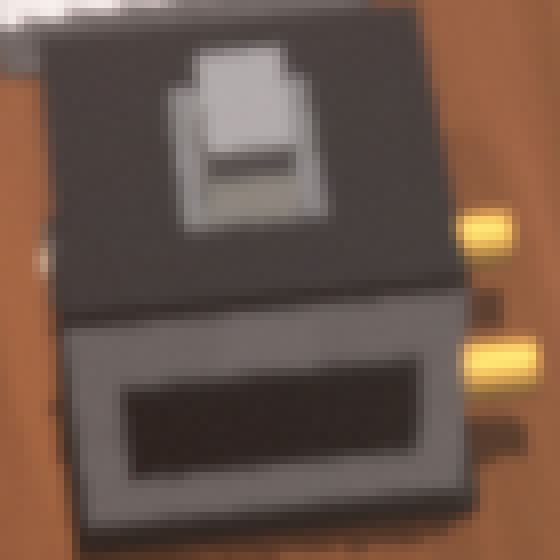

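```bash
cat >> h.py <<'E'
def unp(p,uv,z):
    R=np.array(p['R']);C=-R.T@p['t'];d=R.T@np.linalg.solve(p['K'],np.array([uv[0],uv[1],1.]))
    return C+d*(z-C[2])/d[2]
def fit(p,pts,z):
    W=np.array([unp(p,q,z)[:2] for q in pts]); c=W.mean(0)
    e=[W[(i+1)%4]-W[i] for i in range(4)]
    return c.round(1),[(round(float(np.hypot(*v)),1),round(float(np.degrees(np.arctan2(v[1],v[0]))),1)) for v in e]
E
python3 - <<'E'
from h import *
T=cap('top');S=cap('side')
f=lambda l,o:[(x/8+o[0]-.5,y/8+o[1]-.5) for x,y in l]
print('spent top',fit(T,f([(184,199),(356,207),(350,320),(178,310)],(195,175)),155))
print('bay top',fit(T,f([(64,24),(511,48),(488,530),(27,498)],(195,175)),130))
print('mouth top',fit(T,f([(168,183),(393,193),(382,360),(160,348)],(195,175)),130))
print('fresh top',fit(T,f([(153,82),(297,150),(260,246),(114,177)],(335,215)),100))
print('spent side',fit(S,f([(193,48),(283,43),(300,145),(207,152)],(215,150)),155))
print('bay side',fit(S,f([(42,38),(416,8),(465,280),(62,322)],(215,150)),130))
print('mouth side',fit(S,f([(168,88),(310,75),(328,215),(184,232)],(215,150)),130))
print(get_obs()['eef_pos'],get_obs()['clock'])
E
```

```text
spent top (array([532.6,  56.3]), [(45.7, -92.1), (30.2, 177.9), (45.5, 87.2), (29.6, -1.7)])
bay top (array([532.3,  56.2]), [(123.2, -92.5), (132.2, 177.8), (124.3, 86.6), (130.3, -2.7)])
mouth top (array([532.7,  55.4]), [(61.5, -92.0), (45.9, 177.1), (60.3, 87.5), (45.3, -1.3)])
fresh top (array([ 479.7, -236.9]), [(43.9, -115.1), (29.0, 157.2), (44.3, 65.0), (29.1, -23.6)])
spent side (array([533.4,  55.9]), [(29.9, -5.9), (45.9, -92.2), (30.1, 175.5), (46.6, 87.5)])
bay side (array([532.2,  51.7]), [(129.6, -3.9), (122.8, -93.2), (130.1, 177.4), (125.8, 86.5)])
mouth side (array([532.9,  54.2]), [(48.5, -3.1), (63.0, -94.0), (47.5, 178.6), (64.4, 86.9)])
[ 173.42255228 -521.97700268  231.37716099] 1.1
```

```bash
cat > go.py <<'E'
import sys
from h import *
x,y,z=map(float,sys.argv[1:4]); o=get_obs(); R=np.array(o['eef_rot'])
ya=np.degrees(np.arctan2(R[1,1],R[0,1]))
print('clk',round(o['clock'],2),'pos',np.round(o['eef_pos'],1),'yaw_y',round(ya,2),'F',np.round(o['force'],1),'w',round(o['grip_width'],1), 'tiltz',np.round(R[:,2],3))
d=R.T@(np.array([x,y,z])-o['eef_pos'])/25
print('shift units',d.round(2),'rows>=',np.abs(d).max().round(2))
if len(sys.argv)>4:
    print('turn units (tool z)',round(-(float(sys.argv[4])-ya)/5,2))
E
python3 go.py 532.5 56 200 -92.6
```

```text
clk 1.1 pos [ 173.4 -522.   231.4] yaw_y -71.62 F [ 0.1 -0.7 -0.6] w 85.5 tiltz [ 0. -0. -1.]
shift units [ 20.92 -17.41   1.25] rows>= 20.92
turn units (tool z) 4.2
```

Request:
{"name": "carry_out", "arguments": {
  "targets": [
    [[0.9, -0.75, 0], 0, 1],
    [[0.9, -0.75, 0], 0, 1],
    [[0.9, -0.75, 0], 0, 1],
    [[0.9, -0.75, 0], 0, 1],
    [[0.9, -0.75, 0], 0, 1],
    [[0.9, -0.75, 0], 0, 1],
    [[0.9, -0.75, 0], 0, 1],
    [[0.9, -0.75, 0], 0, 1]
  ],
  "squeeze": 30
}}

```text
clock: 1.77
eef_pos: [297.4, -321.6, 231.5]
eef_rot: [[0.949, 0.315, 0.0], [0.315, -0.949, -0.0], [0.0, 0.001, -1.0]]
force: [0.4, 0.4, -0.0]
grip_width: 0.0
```

Request:
{"name": "carry_out", "arguments": {
  "targets": [
    [[0.9, -0.75, 0], 0, 1],
    [[0.9, -0.75, 0], 0, 1],
    [[0.9, -0.75, 0], 0, 1],
    [[0.9, -0.75, 0], 0, 1],
    [[0.9, -0.75, 0], 0, 1],
    [[0.9, -0.75, 0], 0, 1],
    [[0.9, -0.75, 0], 0, 1],
    [[0.9, -0.75, 0], 0, 1]
  ]
}}

```text
clock: 2.43
eef_pos: [421.0, -122.4, 231.6]
eef_rot: [[0.949, 0.315, 0.001], [0.315, -0.949, -0.0], [0.001, 0.001, -1.0]]
force: [0.5, -0.2, 0.5]
grip_width: 0.3
```

Request:
{"name": "carry_out", "arguments": {
  "targets": [
    [[0.9, -0.75, 0], 0, 1],
    [[0.9, -0.75, 0], 0, 1],
    [[0.9, -0.75, 0], 0, 1],
    [[0.9, -0.75, 0], 0, 1],
    [[0.9, -0.75, 0], 0, 1],
    [[0, 0, 0], 1, 1],
    [[0, 0, 0], 1, 1],
    [[0, 0, 0], 1, 1]
  ]
}}

```text
clock: 3.1
eef_pos: [497.9, 1.5, 231.1]
eef_rot: [[0.998, 0.056, -0.0], [0.056, -0.998, -0.0], [-0.0, 0.0, -1.0]]
force: [0.3, -0.3, 0.2]
grip_width: -0.1
```

Request:
{"name": "carry_out", "arguments": {
  "targets": [
    [[0, 0, 0], 1, 1],
    [[0, 0, 0], 0.2, 1],
    [[0, 0, 0], 0, 1]
  ]
}}

```text
clock: 3.35
eef_pos: [497.6, 0.7, 231.3]
eef_rot: [[0.999, -0.044, -0.0], [-0.044, -0.999, -0.0], [0.0, 0.0, -1.0]]
force: [0.1, 0.6, 0.3]
grip_width: -0.1
```

```bash
python3 go.py 532.5 56 165 -92.6
```

```text
clk 3.35 pos [497.6   0.7 231.3] yaw_y -92.55 F [0.1 0.6 0.3] w -0.1 tiltz [-0. -0. -1.]
shift units [ 1.29 -2.27  2.65] rows>= 2.65
turn units (tool z) 0.01
```

Request:
{"name": "carry_out", "arguments": {
  "targets": [
    [[0.43, -0.76, 0.6], 0, 1],
    [[0.43, -0.76, 0.6], 0, 1],
    [[0.43, -0.75, 0.6], 0, 1],
    [[0, 0, 0.5], 0, 1],
    [[0, 0, 0.3], 0, 1],
    [[0, 0, 0], 0, 1],
    [[0, 0, 0], 0, 1]
  ]
}}

```text
clock: 3.93
eef_pos: [532.1, 55.2, 166.2]
eef_rot: [[0.999, -0.046, -0.001], [-0.046, -0.999, -0.0], [-0.001, 0.001, -1.0]]
force: [0.0, 0.2, -0.1]
grip_width: 0.2
```

```bash
python3 go.py 532.5 56 156 -92.6; python3 -c "
from h import *
cap('side','s3.png');cap('top','t3.png')
a=cv2.imread('pics/s3.png')[100:250,180:330];b=cv2.imread('pics/t3.png')[135:285,160:310]
cv2.imwrite('pics/v3.png',np.hstack([cv2.resize(x,(400,400),interpolation=2) for x in (a,b)]))"
```

```text
clk 3.93 pos [532.1  55.2 166.2] yaw_y -92.63 F [ 0.   0.2 -0.1] w 0.2 tiltz [-0.001 -0.    -1.   ]
shift units [ 0.02 -0.03  0.41] rows>= 0.41
turn units (tool z) -0.01
```

View pics/v3.png

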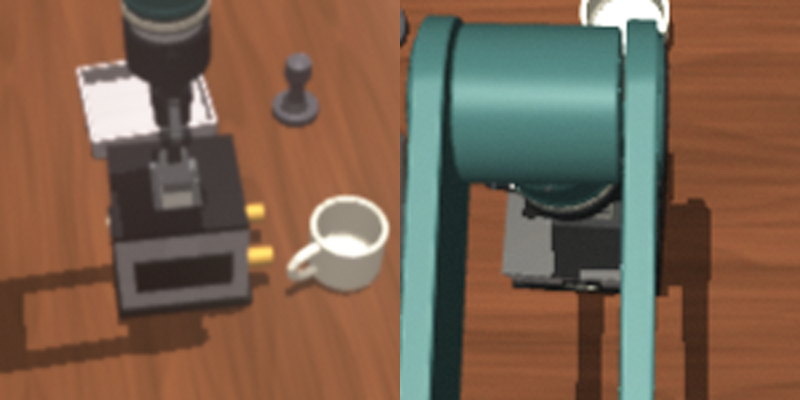

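The shut fingers stand above the spent cap (left panel, about (175,150)). Now a slow press.

Request:
{"name": "carry_out", "arguments": {
  "targets": [
    [[0, 0, 0.1], 0, 1],
    [[0, 0, 0.1], 0, 1],
    [[0, 0, 0.08], 0, 1],
    [[0, 0, 0.04], 0, 1],
    [[0, 0, 0.02], 0, 1],
    [[0, 0, 0.02], 0, 1],
    [[0, 0, 0], 0, 1]
  ]
}}

```text
clock: 4.62
eef_pos: [532.4, 55.9, 157.2]
eef_rot: [[0.999, -0.046, -0.0], [-0.046, -0.999, -0.0], [-0.0, 0.0, -1.0]]
force: [-0.4, -0.5, -0.1]
grip_width: 0.1
```

Request:
{"name": "carry_out", "arguments": {
  "targets": [
    [[0, 0, 0.02], 0, 1],
    [[0, 0, 0.02], 0, 1],
    [[0, 0, 0.02], 0, 1],
    [[0, 0, 0.02], 0, 1],
    [[0, 0, 0], 0, 1]
  ]
}}

```text
clock: 5.03
eef_pos: [532.5, 55.9, 155.5]
eef_rot: [[0.999, -0.046, 0.0], [-0.046, -0.999, -0.0], [0.0, 0.0, -1.0]]
force: [1.0, 1.1, 0.9]
grip_width: -0.1
```

Request:
{"name": "carry_out", "arguments": {
  "targets": [
    [[0, 0, 0.02], 0, 1],
    [[0, 0, 0.02], 0, 1],
    [[0, 0, 0.02], 0, 1],
    [[0, 0, 0.02], 0, 1],
    [[0, 0, 0], 0, 1]
  ]
}}

```text
clock: 5.45
eef_pos: [533.0, 55.9, 154.6]
eef_rot: [[0.999, -0.046, 0.002], [-0.046, -0.999, -0.0], [0.002, -0.0, -1.0]]
force: [-1.3, -0.1, 5.6]
grip_width: 0.1
```

Request:
{"name": "carry_out", "arguments": {
  "targets": [
    [[0, 0, 0.03], 0, 1],
    [[0, 0, 0.03], 0, 1],
    [[0, 0, 0.03], 0, 1],
    [[0, 0, 0.03], 0, 1],
    [[0, 0, 0], 0, 1]
  ]
}}

```text
clock: 5.87
eef_pos: [533.0, 55.9, 151.7]
eef_rot: [[0.999, -0.046, 0.002], [-0.046, -0.999, -0.0], [0.002, 0.0, -1.0]]
force: [-1.9, 0.8, 6.0]
grip_width: 0.2
```

Request:
{"name": "carry_out", "arguments": {
  "targets": [
    [[0, 0, 0.03], 0, 1],
    [[0, 0, 0.03], 0, 1],
    [[0, 0, 0.03], 0, 1],
    [[0, 0, 0.03], 0, 1],
    [[0, 0, 0], 0, 1]
  ]
}}

```text
clock: 6.28
eef_pos: [533.1, 55.9, 148.8]
eef_rot: [[0.999, -0.046, 0.002], [-0.046, -0.999, -0.0], [0.002, -0.0, -1.0]]
force: [-1.3, -0.1, 5.6]
grip_width: -0.0
```

Request:
{"name": "carry_out", "arguments": {
  "targets": [
    [[0, 0, 0.03], 0, 1],
    [[0, 0, 0.03], 0, 1],
    [[0, 0, 0.02], 0, 1],
    [[0, 0, 0], 0, 1]
  ]
}}

```text
clock: 6.62
eef_pos: [533.2, 55.9, 147.1]
eef_rot: [[0.999, -0.046, 0.003], [-0.046, -0.999, -0.0], [0.003, -0.0, -1.0]]
force: [-0.5, 0.2, 6.4]
grip_width: 0.0
```

Request:
{"name": "carry_out", "arguments": {
  "targets": [
    [[0, 0, 0.02], 0, 1],
    [[0, 0, 0.02], 0, 1],
    [[0, 0, 0], 0, 1]
  ]
}}

```text
clock: 6.87
eef_pos: [533.2, 55.9, 146.1]
eef_rot: [[0.999, -0.046, 0.003], [-0.046, -0.999, -0.0], [0.003, -0.0, -1.0]]
force: [-0.2, 0.7, 7.1]
grip_width: -0.2
```

Request:
{"name": "carry_out", "arguments": {
  "targets": [
    [[0, 0, 0.02], 0, 1],
    [[0, 0, 0.02], 0, 1],
    [[0, 0, 0], 0, 1]
  ]
}}

```text
clock: 7.12
eef_pos: [533.3, 55.9, 145.2]
eef_rot: [[0.999, -0.046, 0.003], [-0.046, -0.999, -0.0], [0.003, -0.0, -1.0]]
force: [-1.3, -0.4, 7.2]
grip_width: 0.1
```

Request:
{"name": "carry_out", "arguments": {
  "targets": [
    [[0, 0, 0.03], 0, 1],
    [[0, 0, 0.02], 0, 1],
    [[0, 0, 0], 0, 1]
  ]
}}

```text
clock: 7.37
eef_pos: [533.3, 55.9, 143.9]
eef_rot: [[0.999, -0.046, 0.003], [-0.046, -0.999, -0.0], [0.003, -0.0, -1.0]]
force: [-0.9, -1.1, 7.7]
grip_width: -0.1
```

Request:
{"name": "carry_out", "arguments": {
  "targets": [
    [[0, 0, 0.03], 0, 1],
    [[0, 0, 0.02], 0, 1],
    [[0, 0, 0], 0, 1]
  ]
}}

```text
clock: 7.62
eef_pos: [533.5, 55.9, 143.2]
eef_rot: [[0.999, -0.046, 0.004], [-0.046, -0.999, -0.0], [0.004, 0.0, -1.0]]
force: [-1.4, 0.1, 8.0]
grip_width: 0.0
```

Request:
{"name": "carry_out", "arguments": {
  "targets": [
    [[0, 0, 0.02], 0, 1],
    [[0, 0, 0.01], 0, 1],
    [[0, 0, 0], 0, 1]
  ]
}}

```text
clock: 7.87
eef_pos: [533.8, 55.9, 143.0]
eef_rot: [[0.999, -0.046, 0.005], [-0.046, -0.999, -0.0], [0.005, -0.0, -1.0]]
force: [-1.7, -0.5, 10.2]
grip_width: -0.0
```

Request:
{"name": "carry_out", "arguments": {
  "targets": [
    [[0, 0, 0.02], 0, 1],
    [[0, 0, 0.02], 0, 1],
    [[0, 0, 0], 0, 1]
  ]
}}

```text
clock: 8.12
eef_pos: [534.1, 55.9, 142.7]
eef_rot: [[0.999, -0.046, 0.006], [-0.046, -0.999, -0.0], [0.006, -0.0, -1.0]]
force: [-2.2, 0.5, 12.1]
grip_width: 0.2
```

Request:
{"name": "carry_out", "arguments": {
  "targets": [
    [[0, 0, 0.02], 0, 1],
    [[0, 0, 0.01], 0, 1],
    [[0, 0, 0], 0, 1]
  ]
}}

```text
clock: 8.37
eef_pos: [534.2, 55.9, 142.4]
eef_rot: [[0.999, -0.046, 0.006], [-0.046, -0.999, -0.0], [0.006, -0.0, -1.0]]
force: [-3.2, -0.0, 13.0]
grip_width: 0.2
```

Request:
{"name": "carry_out", "arguments": {
  "targets": [
    [[0, 0, -0.1], 0, 1],
    [[0, 0, -0.15], 0, 1],
    [[0, 0, -0.2], 0, 1],
    [[0, 0, -0.25], 0, 1],
    [[0, 0, -0.3], 0, 1],
    [[0, 0, -0.4], 0, 1],
    [[0, 0, -0.6], 0, 1],
    [[0, 0, -0.6], 0, 1]
  ]
}}

```text
clock: 9.03
eef_pos: [532.2, 55.9, 203.7]
eef_rot: [[0.999, -0.046, -0.001], [-0.046, -0.999, -0.0], [-0.001, 0.0, -1.0]]
force: [0.0, 0.1, 0.2]
grip_width: -0.0
```

Request:
{"name": "carry_out", "arguments": {
  "targets": [
    [[0, 0, 0], 0, 0],
    [[0, 0, 0], 0, -0.5],
    [[0, 0, 0], 0, -0.5],
    [[0, 0, 0], 0, -0.5]
  ]
}}

```text
clock: 9.37
eef_pos: [531.9, 55.9, 201.9]
eef_rot: [[0.999, -0.046, -0.002], [-0.046, -0.999, -0.0], [-0.002, 0.0, -1.0]]
force: [0.2, -0.1, -0.7]
grip_width: 47.9
```

```bash
python3 go.py 532.5 56 140 -92.6; python3 -c "
from h import *
cap('side','s4.png')
a=cv2.imread('pics/s4.png')[130:230,200:300]
cv2.imwrite('pics/v4.png',cv2.resize(a,(500,500),interpolation=2))"
```

```text
clk 9.37 pos [531.9  55.9 201.9] yaw_y -92.62 F [ 0.2 -0.1 -0.7] w 47.9 tiltz [-0.002 -0.    -1.   ]
shift units [ 0.03 -0.01  2.48] rows>= 2.48
turn units (tool z) -0.0
```

View pics/v4.png

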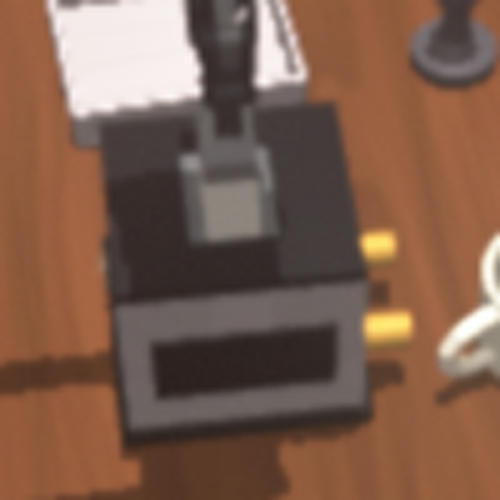

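```bash
python3 -c "
from h import *
p=cap('side')
c=np.array([532.5,56]);th=np.radians(-2.6);ey=np.array([-np.sin(th),np.cos(th)])
for z in(155,178):
  q=px(p,[*(c-22*ey),z]); print(z,q,(q-[200,130])*5)
"
```

```text
155 [245.8 167.8] [229. 189.]
178 [245.5 161.7] [227.5 158.5]
```

The white flank below the cap now spans about 12 rows instead of 5, so the cartridge has popped up. Next I grasp it.

Request:
{"name": "carry_out", "arguments": {
  "targets": [
    [[0, 0, 0], 0, -0.6],
    [[0.02, 0, 0.4], 0, -0.6],
    [[0, 0, 0.5], 0, -0.6],
    [[0, 0, 0.5], 0, -0.6],
    [[0, 0, 0.5], 0, -0.6],
    [[0, 0, 0.3], 0, -0.6],
    [[0, 0, 0.2], 0, -0.6],
    [[0, 0, 0], 0, -0.6]
  ]
}}

```text
clock: 10.13
eef_pos: [531.9, 55.8, 141.2]
eef_rot: [[0.999, -0.046, -0.004], [-0.046, -0.999, -0.0], [-0.004, 0.0, -1.0]]
force: [-0.5, -0.5, 0.6]
grip_width: 67.7
```

Request:
{"name": "carry_out", "arguments": {
  "targets": [
    [[0, 0, 0], 0, 0],
    [[0, 0, 0], 0, 0.3],
    [[0, 0, 0], 0, 1],
    [[0, 0, 0], 0, 1],
    [[0, 0, 0], 0, 1],
    [[0, 0, 0], 0, 1]
  ],
  "squeeze": 40
}}

```text
clock: 10.63
eef_pos: [533.6, 55.8, 144.2]
eef_rot: [[0.999, -0.046, 0.002], [-0.046, -0.999, -0.0], [0.002, 0.0, -1.0]]
force: [0.4, -0.6, 1.3]
grip_width: 43.4
```

Request:
{"name": "carry_out", "arguments": {
  "targets": [
    [[0, 0, -0.1], 0, 1],
    [[0, 0, -0.2], 0, 1],
    [[0, 0, -0.4], 0, 1],
    [[0, 0, -0.6], 0, 1],
    [[0, 0, -0.6], 0, 1],
    [[0, 0, -0.6], 0, 1],
    [[0, 0, -0.4], 0, 1],
    [[0, 0, 0], 0, 1]
  ]
}}

```text
clock: 11.3
eef_pos: [534.3, 55.9, 219.3]
eef_rot: [[0.999, -0.046, 0.006], [-0.046, -0.999, -0.0], [0.006, -0.0, -1.0]]
force: [-0.2, -0.1, -1.0]
grip_width: 43.3
```

```bash
python3 go.py 530 297 200 -92.6; python3 -c "
from h import *
cap('side','s5.png')
a=cv2.imread('pics/s5.png')[80:230,180:330]
cv2.imwrite('pics/v5.png',cv2.resize(a,(500,500),interpolation=2))"
```

```text
clk 11.3 pos [534.3  55.9 219.3] yaw_y -92.61 F [-0.2 -0.1 -1. ] w 43.3 tiltz [ 0.006 -0.    -1.   ]
shift units [-0.62 -9.63  0.77] rows>= 9.63
turn units (tool z) -0.0
```

View pics/v5.png

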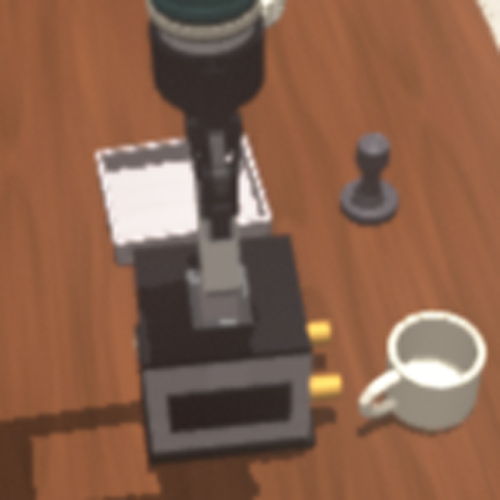

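Request:
{"name": "carry_out", "arguments": {
  "targets": [
    [[0, -0.5, 0], 0, 1],
    [[-0.1, -0.9, 0], 0, 1],
    [[-0.1, -1, 0], 0, 1],
    [[-0.1, -1, 0], 0, 1],
    [[-0.1, -1, 0], 0, 1],
    [[-0.1, -1, 0], 0, 1],
    [[-0.1, -1, 0], 0, 1],
    [[0, -1, 0], 0, 1]
  ]
}}

```text
clock: 12.02
eef_pos: [524.9, 243.4, 214.0]
eef_rot: [[0.999, -0.045, -0.003], [-0.045, -0.999, -0.001], [-0.003, 0.001, -1.0]]
force: [0.4, -0.6, -1.1]
grip_width: 43.5
```

Request:
{"name": "carry_out", "arguments": {
  "targets": [
    [[0, -1, 0.3], 0, 1],
    [[0, -0.8, 0.6], 0, 1],
    [[0, -0.4, 0.9], 0, 1],
    [[0, 0, 0.9], 0, 1],
    [[0, 0, 0.9], 0, 1],
    [[0, 0, 0.7], 0, 1],
    [[0, 0, 0.4], 0, 1],
    [[0, 0, 0], 0, 1]
  ]
}}

```text
clock: 12.68
eef_pos: [526.1, 295.9, 93.5]
eef_rot: [[0.999, -0.045, -0.008], [-0.045, -0.999, -0.003], [-0.008, 0.004, -1.0]]
force: [-0.2, -0.6, -1.9]
grip_width: 43.8
```

```bash
python3 go.py 530 297 70 -92.6; python3 -c "
from h import *
cap('side','s6.png')
a=cv2.imread('pics/s6.png')[50:200,160:310]
cv2.imwrite('pics/v6.png',cv2.resize(a,(500,500),interpolation=2))"
```

```text
clk 12.68 pos [526.1 295.9  93.5] yaw_y -92.59 F [-0.2 -0.6 -1.9] w 43.8 tiltz [-0.008 -0.003 -1.   ]
shift units [ 0.16 -0.05  0.94] rows>= 0.94
turn units (tool z) 0.0
```

View pics/v6.png

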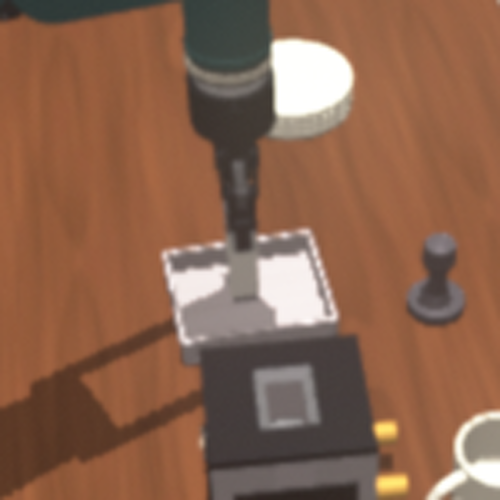

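The spent cartridge hangs over the tray floor at (243,295) and the well is empty. I'll lower gently to contact.

Request:
{"name": "carry_out", "arguments": {
  "targets": [
    [[0.08, 0, 0.2], 0, 1],
    [[0.08, 0, 0.2], 0, 1],
    [[0, 0, 0.15], 0, 1],
    [[0, 0, 0.1], 0, 1],
    [[0, 0, 0.05], 0, 1],
    [[0, 0, 0], 0, 1]
  ]
}}

```text
clock: 13.23
eef_pos: [532.8, 296.0, 80.6]
eef_rot: [[0.999, -0.046, -0.0], [-0.046, -0.999, -0.0], [-0.0, 0.0, -1.0]]
force: [-0.9, -0.1, -2.9]
grip_width: 43.2
```

Request:
{"name": "carry_out", "arguments": {
  "targets": [
    [[0, 0, 0.06], 0, 1],
    [[0, 0, 0.06], 0, 1],
    [[0, 0, 0], 0, 1]
  ]
}}

```text
clock: 13.48
eef_pos: [532.8, 296.1, 77.6]
eef_rot: [[0.999, -0.046, -0.0], [-0.046, -0.999, -0.0], [-0.0, 0.0, -1.0]]
force: [0.4, 0.2, -2.0]
grip_width: 43.3
```

Request:
{"name": "carry_out", "arguments": {
  "targets": [
    [[0, 0, 0.06], 0, 1],
    [[0, 0, 0.06], 0, 1],
    [[0, 0, 0], 0, 1]
  ]
}}

```text
clock: 13.73
eef_pos: [532.7, 296.0, 74.3]
eef_rot: [[0.999, -0.046, -0.001], [-0.046, -0.999, -0.0], [-0.001, 0.0, -1.0]]
force: [0.4, 1.1, -2.0]
grip_width: 43.9
```

Request:
{"name": "carry_out", "arguments": {
  "targets": [
    [[0, 0, 0.05], 0, 1],
    [[0, 0, 0.05], 0, 1],
    [[0, 0, 0], 0, 1]
  ]
}}

```text
clock: 13.98
eef_pos: [532.8, 296.1, 71.9]
eef_rot: [[0.999, -0.046, -0.001], [-0.046, -0.999, -0.0], [-0.001, 0.0, -1.0]]
force: [0.2, -0.3, -1.8]
grip_width: 43.7
```

Request:
{"name": "carry_out", "arguments": {
  "targets": [
    [[0, 0, 0.04], 0, 1],
    [[0, 0, 0.04], 0, 1],
    [[0, 0, 0], 0, 1]
  ]
}}

```text
clock: 14.23
eef_pos: [533.1, 296.1, 70.4]
eef_rot: [[0.999, -0.046, 0.0], [-0.046, -0.999, -0.0], [0.0, -0.0, -1.0]]
force: [0.0, 0.7, -2.4]
grip_width: 43.4
```

Request:
{"name": "carry_out", "arguments": {
  "targets": [
    [[0, 0, 0.03], 0, 1],
    [[0, 0, 0.03], 0, 1],
    [[0, 0, 0], 0, 1]
  ]
}}

```text
clock: 14.48
eef_pos: [533.2, 296.2, 70.2]
eef_rot: [[0.999, -0.046, 0.001], [-0.046, -0.999, 0.0], [0.001, -0.0, -1.0]]
force: [-1.0, -0.8, 4.5]
grip_width: 43.8
```

Request:
{"name": "carry_out", "arguments": {
  "targets": [
    [[0, 0, -0.03], 0, 0.1],
    [[0, 0, 0], 0, -0.3],
    [[0, 0, 0], 0, -0.5],
    [[0, 0, 0], 0, -0.5],
    [[0, 0, 0], 0, -0.5],
    [[0, 0, 0], 0, -0.5]
  ]
}}

```text
clock: 14.98
eef_pos: [532.9, 296.1, 69.2]
eef_rot: [[0.999, -0.046, -0.0], [-0.046, -0.999, -0.0], [-0.0, 0.0, -1.0]]
force: [-0.0, 0.8, -0.2]
grip_width: 63.9
```

Request:
{"name": "carry_out", "arguments": {
  "targets": [
    [[0, 0, -0.4], 0, -0.5],
    [[0, 0, -0.8], 0, -0.5],
    [[0, 0, -1], 0, -0.5],
    [[0, 0, -1], 0, -0.5],
    [[0, 0, -1], 0, -0.5],
    [[0, 0, -1], 0, -0.5],
    [[0, 0, -0.6], 0, -0.5],
    [[0, 0, 0], 0, -0.5]
  ]
}}

```text
clock: 15.65
eef_pos: [534.9, 297.0, 220.8]
eef_rot: [[0.999, -0.046, 0.01], [-0.046, -0.999, 0.004], [0.009, -0.005, -1.0]]
force: [1.1, 0.7, -0.4]
grip_width: 63.7
```

```bash
python3 go.py 479.7 -236.9 200 -114.6; python3 -c "
from h import *
cap('side','s7.png')
a=cv2.imread('pics/s7.png')[80:380,120:420]
cv2.imwrite('pics/v7.png',cv2.resize(a,(600,600),interpolation=2))"
```

```text
clk 15.65 pos [534.9 297.  220.8] yaw_y -92.62 F [ 1.1  0.7 -0.4] w 63.7 tiltz [ 0.01   0.004 -1.   ]
shift units [-1.24 21.44  0.73] rows>= 21.44
turn units (tool z) 4.4
```

View pics/v7.png

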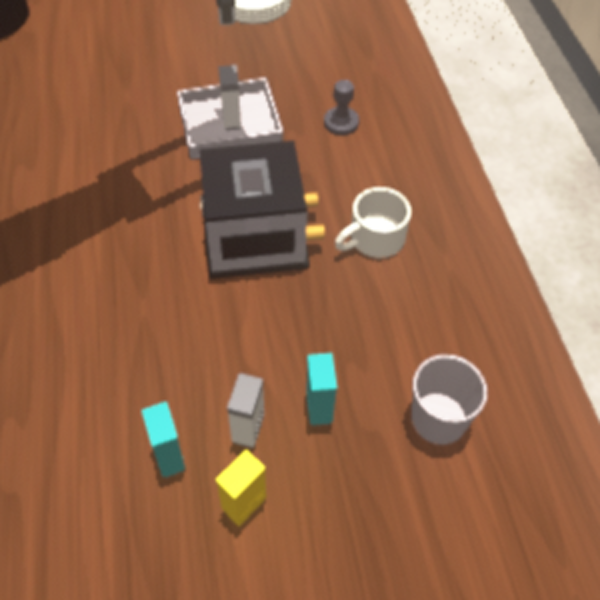

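```bash
python3 -c "
from h import *
a=cv2.imread('pics/s7.png')[260:350,225:265]
cv2.imwrite('pics/v8.png',cv2.resize(a,None,fx=6,fy=6,interpolation=0))
p=cap('side')
f=lambda l:[(120+x/2-.25,80+y/2-.25) for x,y in l]
print(fit(p,f([(244,374),(263,381),(249,411),(229,404)]),100))
print('yellow',fit(p,f([(246,452),(266,468),(239,496),(217,477)]),100))
print('tq',fit(p,f([(308,355),(334,353),(337,384),(309,388)]),100))
"
```

```text
(array([ 481.3, -238.5]), [(23.6, -32.1), (39.4, -122.4), (24.0, 149.5), (40.1, 57.0)])
yellow (array([ 463.3, -329.1]), [(27.8, -49.0), (40.3, -143.1), (31.0, 130.0), (40.2, 32.3)])
tq (array([ 571.1, -226. ]), [(30.5, -5.3), (39.6, -97.6), (32.2, 178.7), (41.9, 80.2)])
```

View pics/v8.png

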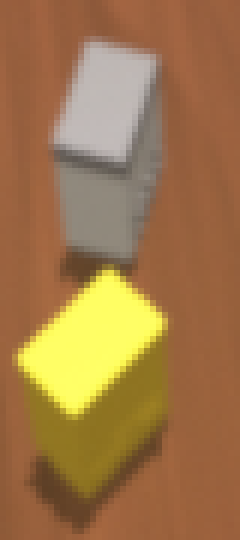

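```bash
python3 -c "
from h import *
p=cap('side')
f=lambda l:[(225+x/6-.5,260+y/6-.5) for x,y in l]
print(fit(p,f([(90,40),(161,60),(127,165),(53,145)]),100))
"
```

```text
(array([ 480.2, -239.6]), [(28.5, -27.3), (44.1, -115.7), (28.7, 153.9), (44.7, 64.0)])
```

Request:
{"name": "carry_out", "arguments": {
  "targets": [
    [[0, 0.5, 0], 0, -0.5],
    [[-0.1, 1, 0], 0, -0.5],
    [[-0.1, 1, 0], 0, -0.5],
    [[-0.1, 1, 0], 0, -0.5],
    [[-0.1, 1, 0], 0, -0.5],
    [[-0.1, 1, 0], 0, -0.5],
    [[-0.1, 1, 0], 0, -0.5],
    [[-0.1, 1, 0], 0, -0.5]
  ]
}}

```text
clock: 16.47
eef_pos: [505.4, 107.6, 212.5]
eef_rot: [[0.999, -0.046, -0.004], [-0.046, -0.999, -0.001], [-0.004, 0.001, -1.0]]
force: [1.1, -0.6, -1.2]
grip_width: 63.9
```

Request:
{"name": "carry_out", "arguments": {
  "targets": [
    [[0, 1, 0], 0, -0.5],
    [[-0.1, 1, 0], 0, -0.5],
    [[-0.1, 1, 0], 0, -0.5],
    [[-0.1, 1, 0], 0, -0.5],
    [[-0.1, 1, 0], 0, -0.5],
    [[-0.1, 1, 0], 0, -0.5],
    [[-0.1, 1, 0], 0, -0.5],
    [[0, 1, 0], 0, -0.5]
  ]
}}

```text
clock: 17.13
eef_pos: [480.8, -91.0, 212.6]
eef_rot: [[0.999, -0.046, -0.004], [-0.046, -0.999, 0.001], [-0.004, -0.0, -1.0]]
force: [-0.4, 0.5, -0.3]
grip_width: 64.3
```

Request:
{"name": "carry_out", "arguments": {
  "targets": [
    [[0, 1, 0], 0, -0.5],
    [[0, 1, 0], 0, -0.5],
    [[0, 1, 0], 0, -0.5],
    [[0, 1, 0], 0, -0.5],
    [[0, 1, 0], 0, -0.5],
    [[0, 0.7, 0], 0, -0.5],
    [[0, 0.3, 0], 0.5, -0.5],
    [[0, 0, 0], 1, -0.5]
  ]
}}

```text
clock: 17.8
eef_pos: [474.0, -241.4, 212.1]
eef_rot: [[0.983, -0.182, -0.004], [-0.182, -0.983, 0.001], [-0.004, -0.0, -1.0]]
force: [-0.4, 0.5, -0.7]
grip_width: 63.7
```

Request:
{"name": "carry_out", "arguments": {
  "targets": [
    [[0, 0, 0], 1, -0.5],
    [[0, 0, 0], 1, -0.5],
    [[0, 0, 0], 1, -0.5],
    [[0, 0, 0], 0, -0.5],
    [[0, 0, 0], 0, -0.5]
  ]
}}

```text
clock: 18.22
eef_pos: [474.8, -239.4, 213.0]
eef_rot: [[0.906, -0.423, -0.003], [-0.423, -0.906, 0.001], [-0.003, -0.0, -1.0]]
force: [0.1, 0.0, 0.3]
grip_width: 64.0
```

```bash
python3 go.py 480 -238 120 -115.1
```

```text
clk 18.22 pos [ 474.8 -239.4  213. ] yaw_y -115.03 F [0.1 0.  0.3] w 64.0 tiltz [-0.003  0.001 -1.   ]
shift units [ 0.18 -0.14  3.72] rows>= 3.72
turn units (tool z) 0.01
```

Request:
{"name": "carry_out", "arguments": {
  "targets": [
    [[0.1, -0.07, 0.5], 0, -0.5],
    [[0.08, -0.07, 0.8], 0, -0.5],
    [[0, 0, 0.8], 0, -0.5],
    [[0, 0, 0.8], 0, -0.5],
    [[0, 0, 0.5], 0, -0.5],
    [[0, 0, 0], 0, -0.5],
    [[0, 0, 0], 0, -0.5]
  ]
}}

```text
clock: 18.8
eef_pos: [480.9, -237.7, 128.4]
eef_rot: [[0.906, -0.424, -0.002], [-0.424, -0.906, 0.001], [-0.002, -0.0, -1.0]]
force: [-0.2, -0.7, 0.5]
grip_width: 64.3
```

```bash
python3 go.py 480 -238 66 -115.1; python3 -c "
from h import *
cap('side','s9.png');cap('top','t9.png')
a=cv2.imread('pics/s9.png')[240:360,180:300];b=cv2.imread('pics/t9.png')[175:295,300:420]
cv2.imwrite('pics/v9.png',np.hstack([cv2.resize(x,(400,400),interpolation=2) for x in (a,b)]))"
```

```text
clk 18.8 pos [ 480.9 -237.7  128.4] yaw_y -115.09 F [-0.2 -0.7  0.5] w 64.3 tiltz [-0.002  0.001 -1.   ]
shift units [-0.02  0.03  2.5 ] rows>= 2.5
turn units (tool z) 0.0
```

View pics/v9.png

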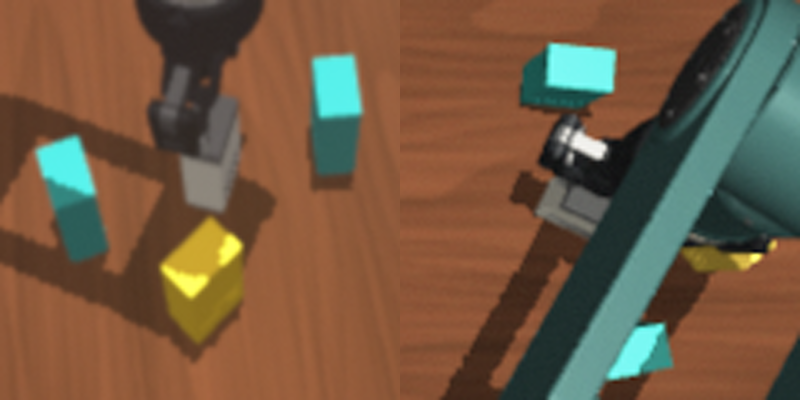

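```bash
python3 -c "
from h import *
p=cap('side');o=get_obs();R=np.array(o['eef_rot']);e=np.array(o['eef_pos'])
for s in(-39,0,39): print(s,(px(p,e+R[:,1]*s+np.array([0,0,8]))-[180,240])*400/120)
for s in(-22,22): print(s,(px(p,[480+s*R[0,1],-238+s*R[1,1],100])-[180,240])*400/120)
"
```

```text
-39 [225.66666667  41.66666667]
0 [209.          92.33333333]
39 [191.33333333 146.33333333]
-22 [216.66666667  91.        ]
22 [198.         148.66666667]
```

```bash
python3 -c "
import cv2
a=cv2.imread('pics/s9.png')[240:310,210:270]
cv2.imwrite('pics/v10.png',cv2.resize(a,None,fx=8,fy=8,interpolation=2))"
```

```text
(no output)
```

View pics/v10.png

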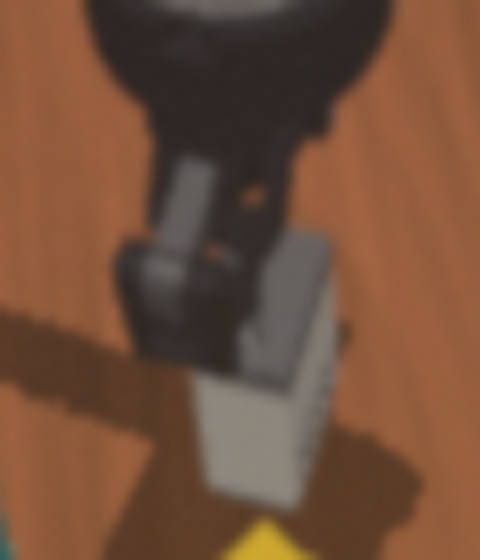

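```bash
python3 -c "
from h import *
p=cap('side');o=get_obs();R=np.array(o['eef_rot']);e=np.array(o['eef_pos'])
a=cv2.resize(p['frame'][240:310,210:270][:,:,::-1],None,fx=8,fy=8,interpolation=2)
def P(X): return tuple(int(v) for v in (px(p,X)+.5-[210,240])*8)
def box(f,c):
  q={}
  for i in(0,1):
    for j in (0,1):
      for k in(0,1): q[i,j,k]=P(f(i,j,k))
  for m in q:
    for n in q:
      if sum(abs(x-y) for x,y in zip(m,n))==1: cv2.line(a,q[m],q[n],c,1)
box(lambda i,j,k:e+R[:,1]*(32,46.5)[i]+R[:,0]*(-11,11)[j]-R[:,2]*(6,30)[k],(0,255,0))
th=np.radians(-25.1);ex=np.array([np.cos(th),np.sin(th),0]);ey=np.array([-ex[1],ex[0],0])
box(lambda i,j,k:np.array([480,-238,0])+ex*(-14,14)[i]+ey*(-22,22)[j]+np.array([0,0,(0,100)[k]]),(0,0,255))
cv2.imwrite('pics/v11.png',a)"
```

```text
(no output)
```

View pics/v11.png

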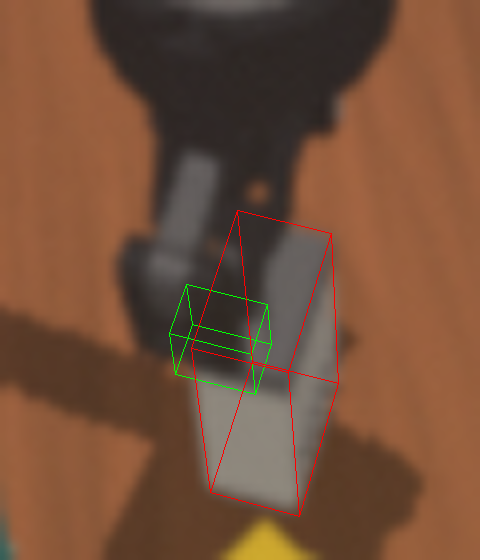

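```bash
python3 -c "
from h import *
p=cap('side');o=get_obs();R=np.array(o['eef_rot']);e=np.array(o['eef_pos']);print(e)
for h in (0,40,73,120): print(h,(px(p,e-R[:,2]*h)+.5-[210,240])*8)
a=cv2.imread('pics/s3.png')
c=cv2.resize(a[120:190,215:275],None,fx=8,fy=8,interpolation=2)
e=np.array([532.1,55.2,166.2])
for h in (0,20,40,73,100):
  q=(px(p,e+[0,0,h])+.5-[215,120])*8; print(h,q); cv2.circle(c,tuple(int(v) for v in q),4,(0,255,0),1)
cv2.imwrite('pics/v12.png',c)"
```

```text
[ 482.28238658 -238.58029967  131.19270824]
0 [266.4 239.2]
40 [260.  168.8]
73 [254.4 107.2]
120 [246.4  11.2]
0 [240.8 315.2]
20 [238.4 272. ]
40 [236. 228.]
73 [232.8 152. ]
100 [228.8  86.4]
```

View pics/v12.png

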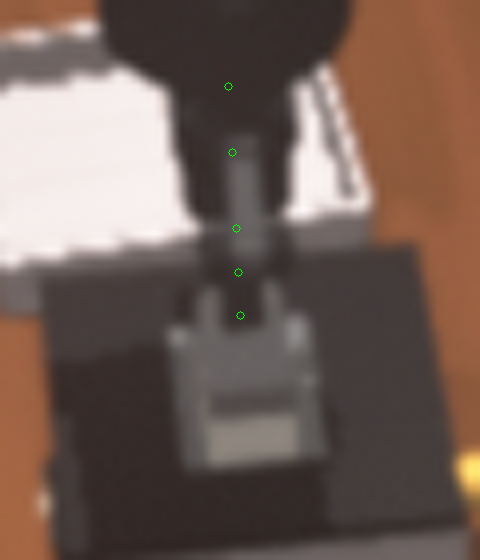

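Request:
{"name": "carry_out", "arguments": {
  "targets": [
    [[-0.04, 0, 0.4], 0, -0.5],
    [[0, 0, 0.5], 0, -0.5],
    [[0, 0, 0.5], 0, -0.5],
    [[0, 0, 0.4], 0, -0.5],
    [[0, 0, 0.3], 0, -0.5],
    [[0, 0, 0.2], 0, -0.5],
    [[0, 0, 0], 0, -0.5],
    [[0, 0, 0], 0, -0.5]
  ]
}}

```text
clock: 19.72
eef_pos: [480.5, -237.6, 71.7]
eef_rot: [[0.905, -0.425, -0.001], [-0.425, -0.905, 0.0], [-0.001, -0.0, -1.0]]
force: [0.1, -0.0, 0.6]
grip_width: 64.2
```

```bash
python3 go.py 480 -238 66 -115.1;python3 -c "
from h import *
p=cap('side')
cv2.imwrite('pics/v13.png',cv2.resize(p['frame'][240:310,210:270][:,:,::-1],None,fx=8,fy=8,interpolation=2))"
```

```text
clk 19.72 pos [ 480.5 -237.6   71.7] yaw_y -115.12 F [ 0.1 -0.   0.6] w 64.2 tiltz [-0.001  0.    -1.   ]
shift units [-0.01  0.02  0.23] rows>= 0.23
turn units (tool z) -0.0
```

View pics/v13.png

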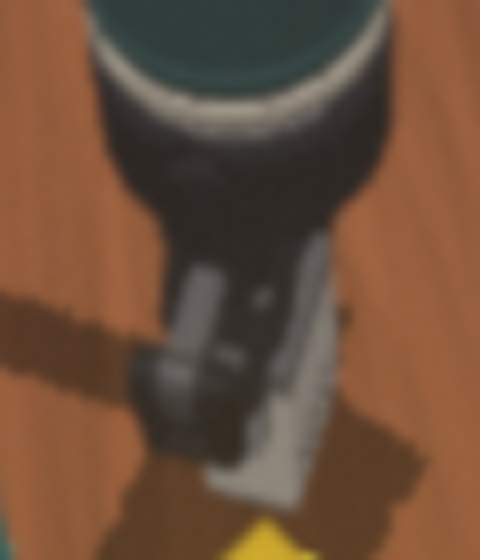

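Request:
{"name": "carry_out", "arguments": {
  "targets": [
    [[0, 0, 0.1], 0, -0.5],
    [[0, 0, 0.05], 0, -0.2],
    [[0, 0, 0], 0, 0.1],
    [[0, 0, 0], 0, 1],
    [[0, 0, 0], 0, 1],
    [[0, 0, 0], 0, 1],
    [[0, 0, 0], 0, 1],
    [[0, 0, 0], 0, 1]
  ]
}}

```text
clock: 20.43
eef_pos: [480.8, -237.8, 68.6]
eef_rot: [[0.905, -0.425, 0.001], [-0.425, -0.905, -0.001], [0.001, 0.0, -1.0]]
force: [-0.4, -0.9, 0.8]
grip_width: 43.2
```

```bash
python3 go.py 480 -238 250 -115.1;python3 -c "
from h import *
p=cap('side')
cv2.imwrite('pics/v14.png',cv2.resize(p['frame'][240:310,210:270][:,:,::-1],None,fx=8,fy=8,interpolation=2))"
```

```text
clk 20.43 pos [ 480.8 -237.8   68.6] yaw_y -115.12 F [-0.4 -0.9  0.8] w 43.2 tiltz [ 0.001 -0.001 -1.   ]
shift units [-0.02  0.02 -7.26] rows>= 7.26
turn units (tool z) -0.0
```

View pics/v14.png

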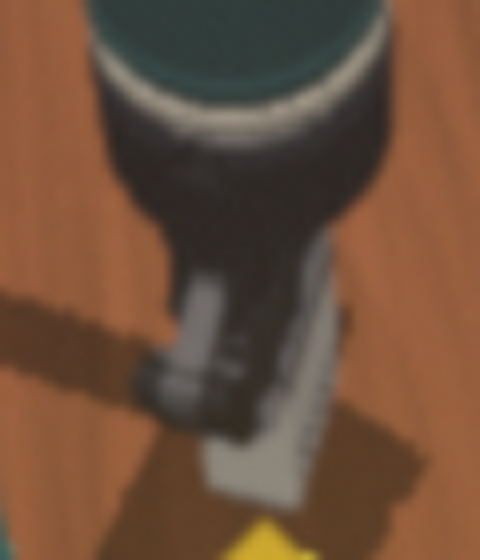

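Request:
{"name": "carry_out", "arguments": {
  "targets": [
    [[0, 0, -0.2], 0, 1],
    [[0, 0, -0.5], 0, 1],
    [[0, 0, -0.9], 0, 1],
    [[0, 0, -1], 0, 1],
    [[0, 0, -1], 0, 1],
    [[0, 0, -1], 0, 1],
    [[0, 0, -1], 0, 1],
    [[0, 0, -0.9], 0, 1]
  ]
}}

```text
clock: 21.15
eef_pos: [480.2, -237.2, 231.8]
eef_rot: [[0.905, -0.424, -0.001], [-0.424, -0.905, 0.001], [-0.001, -0.0, -1.0]]
force: [0.4, -0.4, -2.7]
grip_width: 43.0
```

Request:
{"name": "carry_out", "arguments": {
  "targets": [
    [[0, 0, 0], -0.5, 1],
    [[0, 0, 0], -1, 1],
    [[0, 0, 0], -1, 1],
    [[0, 0, 0], -1, 1],
    [[0, 0, 0], -1, 1],
    [[0, 0, 0], 0, 1]
  ]
}}

```text
clock: 21.65
eef_pos: [480.1, -237.2, 230.0]
eef_rot: [[0.999, -0.044, -0.002], [-0.044, -0.999, 0.001], [-0.002, -0.001, -1.0]]
force: [1.1, -0.4, -2.2]
grip_width: 43.6
```

```bash
python3 go.py 532.5 56 225 -92.6
```

```text
clk 21.65 pos [ 480.1 -237.2  230. ] yaw_y -92.53 F [ 1.1 -0.4 -2.2] w 43.6 tiltz [-0.002  0.001 -1.   ]
shift units [  1.58 -11.81   0.21] rows>= 11.81
turn units (tool z) 0.01
```

Request:
{"name": "carry_out", "arguments": {
  "targets": [
    [[0.1, -0.5, 0], 0, 1],
    [[0.1, -0.9, 0], 0, 1],
    [[0.14, -0.9, 0], 0, 1],
    [[0.14, -1, 0], 0, 1],
    [[0.14, -1, 0], 0, 1],
    [[0.14, -1, 0], 0, 1],
    [[0.14, -1, 0], 0, 1],
    [[0.14, -1, 0], 0, 1]
  ]
}}

```text
clock: 22.32
eef_pos: [514.6, -54.3, 230.5]
eef_rot: [[0.999, -0.047, -0.001], [-0.047, -0.999, 0.001], [-0.001, -0.001, -1.0]]
force: [-0.6, -0.3, -1.3]
grip_width: 43.4
```

Request:
{"name": "carry_out", "arguments": {
  "targets": [
    [[0.14, -1, 0], 0, 1],
    [[0.14, -1, 0], 0, 1],
    [[0.14, -1, 0], 0, 1],
    [[0.12, -0.9, 0], 0, 1],
    [[0, -0.6, 0], 0, 1],
    [[0, 0, 0], 0, 1],
    [[0, 0, 0], 0, 1]
  ]
}}

```text
clock: 22.9
eef_pos: [533.0, 56.5, 230.4]
eef_rot: [[0.999, -0.045, -0.001], [-0.045, -0.999, -0.0], [-0.001, 0.0, -1.0]]
force: [-0.9, -0.1, -2.8]
grip_width: 43.5
```

```bash
python3 go.py 532.5 56 205 -92.6
cat > ov.py <<'E'
from h import *
import sys
p=cap('side');o=get_obs();R=np.array(o['eef_rot']);e=np.array(o['eef_pos'])
X0,Y0=215,115
a=cv2.resize(p['frame'][Y0:Y0+72,X0:X0+72][:,:,::-1],None,fx=8,fy=8,interpolation=2)
raw=a.copy()
def P(X): return tuple(int(v) for v in (px(p,X)+.5-[X0,Y0])*8)
th=np.radians(-2.6);ex=np.array([np.cos(th),np.sin(th),0]);ey=np.array([-ex[1],ex[0],0])
def rect(c,hx,hy,z,col):
  q=[P(c+ex*sx*hx+ey*sy*hy+np.array([0,0,z])) for sx,sy in((-1,-1),(1,-1),(1,1),(-1,1))]
  for i in range(4): cv2.line(a,q[i],q[(i+1)%4],col,1)
m=np.array([532.5,56,0]); rect(m,23.5,31.5,130,(0,255,0)); rect(m,66,62,130,(0,255,0)); rect(m,15.5,23.5,122,(255,255,0))
if len(sys.argv)>2:
  off=float(sys.argv[2]); f=np.array([e[0],e[1],0]); 
  rect(f,14,22,e[2]-off+8,(0,0,255)); rect(f,12,20,e[2]-off,(0,0,255)); rect(f,14,22,e[2]-off+100,(0,0,255))
cv2.imwrite('pics/'+sys.argv[1],a);cv2.imwrite('pics/r'+sys.argv[1],raw)
E
python3 ov.py v15.png 68.6
```

```text
clk 22.9 pos [533.   56.5 230.4] yaw_y -92.57 F [-0.9 -0.1 -2.8] w 43.5 tiltz [-0.001 -0.    -1.   ]
shift units [-0.02  0.02  1.02] rows>= 1.02
turn units (tool z) 0.01
```

View pics/v15.png

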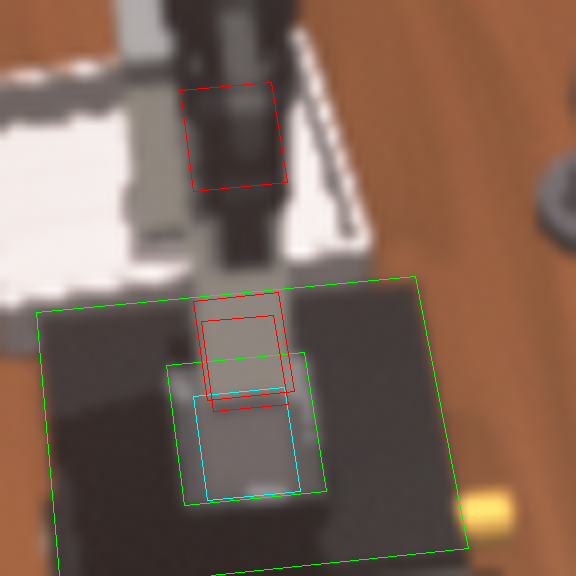

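View pics/rv15.png

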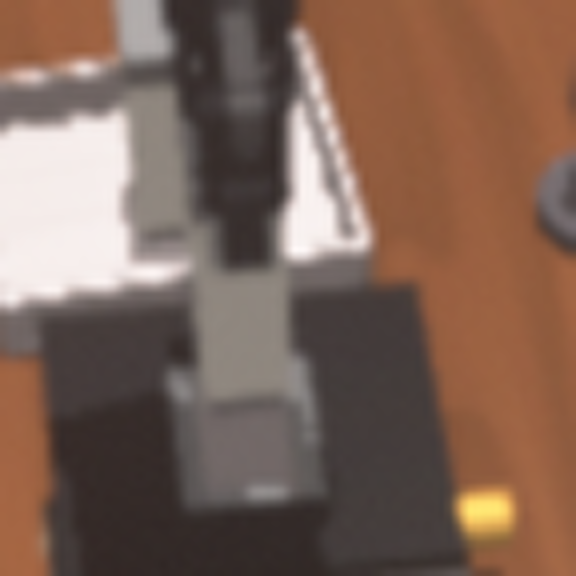

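Request:
{"name": "carry_out", "arguments": {
  "targets": [
    [[0, 0, 0.3], 0, 1],
    [[0, 0, 0.4], 0, 1],
    [[0, 0, 0.3], 0, 1],
    [[0, 0, 0.1], 0, 1],
    [[0, 0, 0], 0, 1],
    [[0, 0, 0], 0, 1]
  ]
}}

```text
clock: 23.45
eef_pos: [533.3, 54.9, 202.8]
eef_rot: [[0.999, -0.046, -0.001], [-0.046, -0.999, -0.0], [-0.001, 0.0, -1.0]]
force: [0.4, 0.2, -1.7]
grip_width: 43.3
```

```bash
python3 go.py 532.5 56 195 -92.6; python3 ov.py v16.png 68.6
```

```text
clk 23.45 pos [533.3  54.9 202.8] yaw_y -92.66 F [ 0.4  0.2 -1.7] w 43.3 tiltz [-0.001 -0.    -1.   ]
shift units [-0.03 -0.04  0.31] rows>= 0.31
turn units (tool z) -0.01
```

View pics/v16.png

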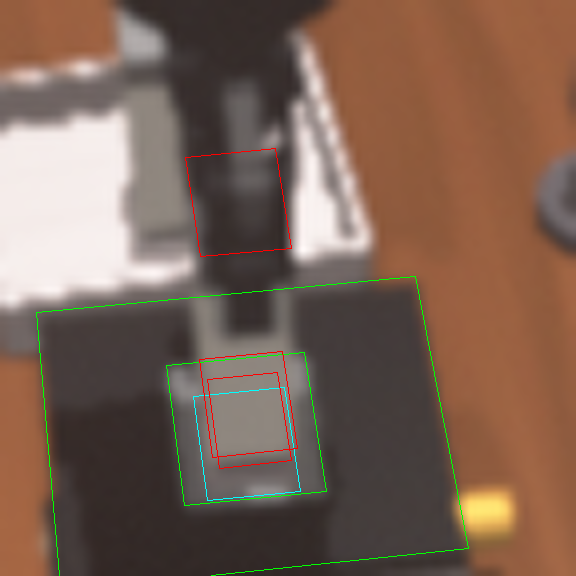

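Request:
{"name": "carry_out", "arguments": {
  "targets": [
    [[0, -0.04, 0.08], 0, 1],
    [[0, 0, 0.08], 0, 1],
    [[0, 0, 0.08], 0, 1],
    [[0, 0, 0.08], 0, 1],
    [[0, 0, 0.08], 0, 1],
    [[0, 0, 0], 0, 1]
  ]
}}

```text
clock: 24.0
eef_pos: [533.3, 56.3, 192.6]
eef_rot: [[0.999, -0.046, -0.001], [-0.046, -0.999, -0.0], [-0.001, 0.0, -1.0]]
force: [-1.2, 0.1, -2.8]
grip_width: 43.6
```

Request:
{"name": "carry_out", "arguments": {
  "targets": [
    [[0, 0, 0.08], 0, 1],
    [[0, 0, 0.08], 0, 1],
    [[0, 0, 0.08], 0, 1],
    [[0, 0, 0], 0, 1]
  ]
}}

```text
clock: 24.33
eef_pos: [533.3, 56.2, 186.7]
eef_rot: [[0.999, -0.046, -0.001], [-0.046, -0.999, -0.0], [-0.001, 0.0, -1.0]]
force: [-0.2, 1.0, -2.0]
grip_width: 43.4
```

Request:
{"name": "carry_out", "arguments": {
  "targets": [
    [[0, 0, 0.08], 0, 1],
    [[0, 0, 0.08], 0, 1],
    [[0, 0, 0.08], 0, 1],
    [[0, 0, 0.08], 0, 1],
    [[0, 0, 0], 0, 1]
  ]
}}

```text
clock: 24.75
eef_pos: [533.3, 56.2, 178.6]
eef_rot: [[0.999, -0.046, -0.001], [-0.046, -0.999, -0.0], [-0.001, 0.0, -1.0]]
force: [-0.3, 0.9, -1.8]
grip_width: 43.4
```

Request:
{"name": "carry_out", "arguments": {
  "targets": [
    [[0, 0, 0.08], 0, 1],
    [[0, 0, 0.08], 0, 1],
    [[0, 0, 0.08], 0, 1],
    [[0, 0, 0.08], 0, 1],
    [[0, 0, 0], 0, 1]
  ]
}}

```text
clock: 25.17
eef_pos: [533.2, 56.2, 170.6]
eef_rot: [[0.999, -0.046, -0.001], [-0.046, -0.999, -0.0], [-0.001, 0.0, -1.0]]
force: [-0.4, -0.6, -2.8]
grip_width: 43.4
```

Request:
{"name": "carry_out", "arguments": {
  "targets": [
    [[0, 0, 0.08], 0, 1],
    [[0, 0, 0.08], 0, 1],
    [[0, 0, 0.08], 0, 1],
    [[0, 0, 0.08], 0, 1],
    [[0, 0, 0], 0, 1]
  ]
}}

```text
clock: 25.58
eef_pos: [533.2, 56.2, 162.6]
eef_rot: [[0.999, -0.046, -0.001], [-0.046, -0.999, -0.0], [-0.001, 0.0, -1.0]]
force: [0.8, 0.4, -3.0]
grip_width: 43.5
```

Sliding freely. Contact with the lift is expected around TCP 146.6.

Request:
{"name": "carry_out", "arguments": {
  "targets": [
    [[0, 0, 0.08], 0, 1],
    [[0, 0, 0.08], 0, 1],
    [[0, 0, 0.08], 0, 1],
    [[0, 0, 0.08], 0, 1],
    [[0, 0, 0], 0, 1]
  ]
}}

```text
clock: 26.0
eef_pos: [533.2, 56.2, 154.6]
eef_rot: [[0.999, -0.046, -0.001], [-0.046, -0.999, -0.0], [-0.001, 0.0, -1.0]]
force: [-0.1, -0.2, -2.5]
grip_width: 43.5
```

Request:
{"name": "carry_out", "arguments": {
  "targets": [
    [[0, 0, 0.04], 0, 1],
    [[0, 0, 0.04], 0, 1],
    [[0, 0, 0.04], 0, 1],
    [[0, 0, 0.04], 0, 1],
    [[0, 0, 0], 0, 1]
  ]
}}

```text
clock: 26.42
eef_pos: [533.5, 56.2, 151.1]
eef_rot: [[0.999, -0.046, -0.0], [-0.046, -0.999, -0.0], [-0.0, 0.0, -1.0]]
force: [-0.1, -0.1, -2.6]
grip_width: 43.6
```

Request:
{"name": "carry_out", "arguments": {
  "targets": [
    [[0, 0, 0.03], 0, 1],
    [[0, 0, 0.03], 0, 1],
    [[0, 0, 0.03], 0, 1],
    [[0, 0, 0], 0, 1]
  ]
}}

```text
clock: 26.75
eef_pos: [533.5, 56.3, 148.8]
eef_rot: [[0.999, -0.046, -0.0], [-0.046, -0.999, -0.0], [-0.0, 0.0, -1.0]]
force: [0.4, -0.0, -2.5]
grip_width: 43.4
```

Request:
{"name": "carry_out", "arguments": {
  "targets": [
    [[0, 0, 0.03], 0, 1],
    [[0, 0, 0.03], 0, 1],
    [[0, 0, 0], 0, 1]
  ]
}}

```text
clock: 27.0
eef_pos: [533.5, 56.2, 147.3]
eef_rot: [[0.999, -0.046, -0.0], [-0.046, -0.999, -0.0], [-0.0, 0.0, -1.0]]
force: [1.3, -0.1, -2.9]
grip_width: 43.5
```

Request:
{"name": "carry_out", "arguments": {
  "targets": [
    [[0, 0, 0.03], 0, 1],
    [[0, 0, 0.03], 0, 1],
    [[0, 0, 0], 0, 1]
  ]
}}

```text
clock: 27.25
eef_pos: [533.7, 56.2, 146.6]
eef_rot: [[0.999, -0.046, 0.001], [-0.046, -0.999, -0.0], [0.001, 0.0, -1.0]]
force: [-0.9, -0.7, -0.3]
grip_width: 43.2
```

Request:
{"name": "carry_out", "arguments": {
  "targets": [
    [[0, 0, 0.01], 0, 1],
    [[0, 0, 0], 0, 0.1],
    [[0, 0, 0], 0, -0.3],
    [[0, 0, 0], 0, -0.5],
    [[0, 0, 0], 0, -0.5],
    [[0, 0, 0], 0, -0.5],
    [[0, 0, 0], 0, -0.5]
  ]
}}

```text
clock: 27.83
eef_pos: [533.6, 56.2, 145.7]
eef_rot: [[0.999, -0.046, 0.0], [-0.046, -0.999, -0.0], [0.0, 0.0, -1.0]]
force: [0.3, 0.1, 0.2]
grip_width: 64.2
```

Request:
{"name": "carry_out", "arguments": {
  "targets": [
    [[0, 0, -0.4], 0, -0.5],
    [[0, 0, -0.8], 0, -0.5],
    [[0, 0, -0.8], 0, -0.5],
    [[0, 0, -0.4], 0, 0],
    [[0, 0, 0], 0, 1],
    [[0, 0, 0], 0, 1],
    [[0, 0, 0], 0, 1],
    [[0, 0, 0], 0, 1]
  ]
}}

```text
clock: 28.5
eef_pos: [532.8, 56.2, 204.1]
eef_rot: [[0.999, -0.046, -0.003], [-0.046, -0.999, -0.0], [-0.003, 0.0, -1.0]]
force: [-0.0, 0.1, 0.1]
grip_width: 3.4
```

```bash
python3 go.py 532.5 56 181 -92.6; python3 ov.py v17.png
```

```text
clk 28.5 pos [532.8  56.2 204.1] yaw_y -92.62 F [-0.   0.1  0.1] w 3.4 tiltz [-0.003 -0.    -1.   ]
shift units [-0.01  0.01  0.92] rows>= 0.92
turn units (tool z) -0.0
```

View pics/rv17.png

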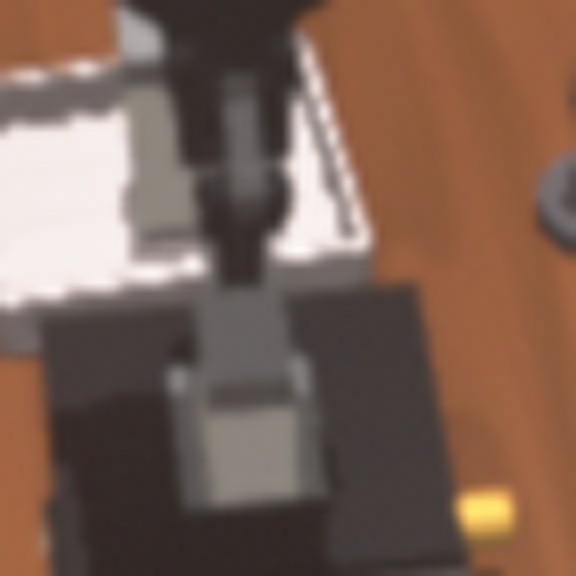

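Request:
{"name": "carry_out", "arguments": {
  "targets": [
    [[0, 0, 0.3], 0, 1],
    [[0, 0, 0.3], 0, 1],
    [[0, 0, 0.2], 0, 1],
    [[0, 0, 0.05], 0, 1],
    [[0, 0, 0], 0, 1]
  ]
}}

```text
clock: 28.97
eef_pos: [532.9, 56.2, 183.2]
eef_rot: [[0.999, -0.046, -0.002], [-0.046, -0.999, -0.0], [-0.002, 0.0, -1.0]]
force: [0.3, -0.4, -0.4]
grip_width: -0.1
```

Request:
{"name": "carry_out", "arguments": {
  "targets": [
    [[0, 0, 0.04], 0, 1],
    [[0, 0, 0.04], 0, 1],
    [[0, 0, 0.04], 0, 1],
    [[0, 0, 0.02], 0, 1],
    [[0, 0, 0.02], 0, 1],
    [[0, 0, 0], 0, 1]
  ]
}}

```text
clock: 29.47
eef_pos: [533.6, 56.3, 180.6]
eef_rot: [[0.999, -0.046, 0.0], [-0.046, -0.999, -0.0], [0.0, 0.0, -1.0]]
force: [0.3, -0.2, 1.1]
grip_width: -0.0
```

Request:
{"name": "carry_out", "arguments": {
  "targets": [
    [[0, 0, 0.03], 0, 1],
    [[0, 0, 0.03], 0, 1],
    [[0, 0, 0.03], 0, 1],
    [[0, 0, 0.03], 0, 1],
    [[0, 0, 0], 0, 1]
  ]
}}

```text
clock: 29.88
eef_pos: [533.8, 56.2, 178.1]
eef_rot: [[0.999, -0.046, 0.001], [-0.046, -0.999, -0.0], [0.001, 0.0, -1.0]]
force: [-0.3, -0.1, 1.4]
grip_width: 0.1
```

Request:
{"name": "carry_out", "arguments": {
  "targets": [
    [[0, 0, 0.03], 0, 1],
    [[0, 0, 0.03], 0, 1],
    [[0, 0, 0.03], 0, 1],
    [[0, 0, 0.03], 0, 1],
    [[0, 0, 0], 0, 1]
  ]
}}

```text
clock: 30.3
eef_pos: [533.6, 56.3, 174.6]
eef_rot: [[0.999, -0.046, 0.0], [-0.046, -0.999, -0.0], [0.0, 0.0, -1.0]]
force: [-0.1, -0.6, 3.7]
grip_width: -0.0
```

Request:
{"name": "carry_out", "arguments": {
  "targets": [
    [[0, 0, 0.03], 0, 1],
    [[0, 0, 0.03], 0, 1],
    [[0, 0, 0.03], 0, 1],
    [[0, 0, 0.03], 0, 1],
    [[0, 0, 0], 0, 1]
  ]
}}

```text
clock: 30.72
eef_pos: [533.6, 56.2, 171.3]
eef_rot: [[0.999, -0.046, -0.0], [-0.046, -0.999, -0.0], [-0.0, 0.0, -1.0]]
force: [0.4, -0.8, 3.1]
grip_width: -0.2
```

Request:
{"name": "carry_out", "arguments": {
  "targets": [
    [[0, 0, 0.03], 0, 1],
    [[0, 0, 0.03], 0, 1],
    [[0, 0, 0.03], 0, 1],
    [[0, 0, 0.03], 0, 1],
    [[0, 0, 0.03], 0, 1],
    [[0, 0, 0.03], 0, 1],
    [[0, 0, 0], 0, 1]
  ]
}}

```text
clock: 31.3
eef_pos: [533.5, 56.3, 166.8]
eef_rot: [[0.999, -0.046, -0.0], [-0.046, -0.999, -0.0], [-0.0, 0.0, -1.0]]
force: [-0.1, -0.3, 4.4]
grip_width: -0.1
```

Steady spring force. I'll go on to just above the caught level plus the 9 mm margin.

Request:
{"name": "carry_out", "arguments": {
  "targets": [
    [[0, 0, 0.04], 0, 1],
    [[0, 0, 0.04], 0, 1],
    [[0, 0, 0.04], 0, 1],
    [[0, 0, 0.04], 0, 1],
    [[0, 0, 0.04], 0, 1],
    [[0, 0, 0.04], 0, 1],
    [[0, 0, 0.04], 0, 1],
    [[0, 0, 0], 0, 1]
  ]
}}

```text
clock: 31.97
eef_pos: [533.6, 56.2, 159.9]
eef_rot: [[0.999, -0.046, -0.0], [-0.046, -0.999, -0.0], [-0.0, 0.0, -1.0]]
force: [-0.3, -0.2, 4.6]
grip_width: 0.1
```

Request:
{"name": "carry_out", "arguments": {
  "targets": [
    [[0, 0, 0.04], 0, 1],
    [[0, 0, 0.04], 0, 1],
    [[0, 0, 0.04], 0, 1],
    [[0, 0, 0.04], 0, 1],
    [[0, 0, 0.04], 0, 1],
    [[0, 0, 0.04], 0, 1],
    [[0, 0, 0], 0, 1]
  ]
}}

```text
clock: 32.55
eef_pos: [533.6, 56.3, 154.0]
eef_rot: [[0.999, -0.046, 0.0], [-0.046, -0.999, -0.0], [0.0, 0.0, -1.0]]
force: [-0.2, 0.2, 4.7]
grip_width: 0.2
```

Request:
{"name": "carry_out", "arguments": {
  "targets": [
    [[0, 0, 0.04], 0, 1],
    [[0, 0, 0.04], 0, 1],
    [[0, 0, 0.03], 0, 1],
    [[0, 0, 0], 0, 1]
  ]
}}

```text
clock: 32.88
eef_pos: [533.6, 56.3, 151.4]
eef_rot: [[0.999, -0.046, 0.0], [-0.046, -0.999, -0.0], [0.0, 0.0, -1.0]]
force: [-0.1, 0.0, 4.8]
grip_width: 0.0
```

Request:
{"name": "carry_out", "arguments": {
  "targets": [
    [[0, 0, 0.04], 0, 1],
    [[0, 0, 0.04], 0, 1],
    [[0, 0, 0.04], 0, 1],
    [[0, 0, 0], 0, 1]
  ]
}}

```text
clock: 33.22
eef_pos: [533.6, 56.3, 148.4]
eef_rot: [[0.999, -0.046, 0.0], [-0.046, -0.999, -0.0], [0.0, 0.0, -1.0]]
force: [-0.6, 1.3, 4.4]
grip_width: -0.3
```

Request:
{"name": "carry_out", "arguments": {
  "targets": [
    [[0, 0, 0.03], 0, 1],
    [[0, 0, 0.02], 0, 1],
    [[0, 0, 0], 0, 1]
  ]
}}

```text
clock: 33.47
eef_pos: [533.6, 56.3, 147.2]
eef_rot: [[0.999, -0.046, 0.0], [-0.046, -0.999, -0.0], [0.0, 0.0, -1.0]]
force: [-0.5, -0.2, 5.2]
grip_width: 0.5
```

Request:
{"name": "carry_out", "arguments": {
  "targets": [
    [[0, 0, 0.03], 0, 1],
    [[0, 0, 0.03], 0, 1],
    [[0, 0, 0], 0, 1]
  ]
}}

```text
clock: 33.72
eef_pos: [533.6, 56.2, 145.7]
eef_rot: [[0.999, -0.046, 0.0], [-0.046, -0.999, -0.0], [0.0, 0.0, -1.0]]
force: [-1.1, 0.2, 5.9]
grip_width: -0.0
```

Request:
{"name": "carry_out", "arguments": {
  "targets": [
    [[0, 0, 0.03], 0, 1],
    [[0, 0, 0.03], 0, 1],
    [[0, 0, 0], 0, 1]
  ]
}}

```text
clock: 33.97
eef_pos: [533.6, 56.3, 144.2]
eef_rot: [[0.999, -0.046, 0.0], [-0.046, -0.999, -0.0], [0.0, 0.0, -1.0]]
force: [-0.6, -0.9, 6.2]
grip_width: -0.2
```

Request:
{"name": "carry_out", "arguments": {
  "targets": [
    [[0, 0, 0.03], 0, 1],
    [[0, 0, 0.03], 0, 1],
    [[0, 0, 0], 0, 1]
  ]
}}

```text
clock: 34.22
eef_pos: [533.6, 56.3, 142.8]
eef_rot: [[0.999, -0.046, 0.0], [-0.046, -0.999, -0.0], [0.0, 0.0, -1.0]]
force: [0.4, -1.0, 5.4]
grip_width: 0.0
```

Request:
{"name": "carry_out", "arguments": {
  "targets": [
    [[0, 0, 0.03], 0, 1],
    [[0, 0, 0.03], 0, 1],
    [[0, 0, 0], 0, 1]
  ]
}}

```text
clock: 34.47
eef_pos: [533.6, 56.2, 141.3]
eef_rot: [[0.999, -0.046, 0.0], [-0.046, -0.999, -0.0], [0.0, 0.0, -1.0]]
force: [0.4, 0.1, 5.2]
grip_width: -0.3
```

Request:
{"name": "carry_out", "arguments": {
  "targets": [
    [[0, 0, 0.03], 0, 1],
    [[0, 0, 0.03], 0, 1],
    [[0, 0, 0], 0, 1]
  ]
}}

```text
clock: 34.72
eef_pos: [533.7, 56.3, 139.8]
eef_rot: [[0.999, -0.046, 0.0], [-0.046, -0.999, -0.0], [0.0, 0.0, -1.0]]
force: [-0.9, 0.4, 5.2]
grip_width: -0.1
```

Request:
{"name": "carry_out", "arguments": {
  "targets": [
    [[0, 0, 0.03], 0, 1],
    [[0, 0, 0.03], 0, 1],
    [[0, 0, 0], 0, 1]
  ]
}}

```text
clock: 34.97
eef_pos: [533.7, 56.3, 138.5]
eef_rot: [[0.999, -0.046, 0.001], [-0.046, -0.999, -0.0], [0.001, 0.0, -1.0]]
force: [-1.0, 0.0, 6.5]
grip_width: 0.1
```

Request:
{"name": "carry_out", "arguments": {
  "targets": [
    [[0, 0, 0.03], 0, 1],
    [[0, 0, 0.03], 0, 1],
    [[0, 0, 0], 0, 1]
  ]
}}

```text
clock: 35.22
eef_pos: [533.7, 56.3, 137.1]
eef_rot: [[0.999, -0.046, 0.001], [-0.046, -0.999, -0.0], [0.001, 0.0, -1.0]]
force: [-0.7, -0.5, 6.1]
grip_width: -0.2
```

Request:
{"name": "carry_out", "arguments": {
  "targets": [
    [[0, 0, 0.03], 0, 1],
    [[0, 0, 0.03], 0, 1],
    [[0, 0, 0], 0, 1]
  ]
}}

```text
clock: 35.47
eef_pos: [533.7, 56.2, 135.7]
eef_rot: [[0.999, -0.046, 0.001], [-0.046, -0.999, -0.0], [0.001, 0.0, -1.0]]
force: [-0.5, -0.1, 6.4]
grip_width: 0.2
```

Request:
{"name": "carry_out", "arguments": {
  "targets": [
    [[0, 0, 0.03], 0, 1],
    [[0, 0, 0.03], 0, 1],
    [[0, 0, 0], 0, 1]
  ]
}}

```text
clock: 35.72
eef_pos: [533.8, 56.2, 134.3]
eef_rot: [[0.999, -0.046, 0.001], [-0.046, -0.999, -0.0], [0.001, 0.0, -1.0]]
force: [-0.8, -0.2, 7.3]
grip_width: 0.2
```

Request:
{"name": "carry_out", "arguments": {
  "targets": [
    [[0, 0, 0.03], 0, 1],
    [[0, 0, 0.02], 0, 1],
    [[0, 0, 0], 0, 1]
  ]
}}

```text
clock: 35.97
eef_pos: [534.1, 56.3, 133.8]
eef_rot: [[0.999, -0.046, 0.002], [-0.046, -0.999, -0.0], [0.002, 0.0, -1.0]]
force: [-0.8, 0.3, 9.3]
grip_width: -0.3
```

The force is rising, so the stop is reached. A little more to be sure.

Request:
{"name": "carry_out", "arguments": {
  "targets": [
    [[0, 0, 0.02], 0, 1],
    [[0, 0, 0.02], 0, 1],
    [[0, 0, 0], 0, 1]
  ]
}}

```text
clock: 36.22
eef_pos: [534.4, 56.3, 133.6]
eef_rot: [[0.999, -0.046, 0.003], [-0.046, -0.999, -0.0], [0.003, 0.0, -1.0]]
force: [-1.8, -0.5, 11.7]
grip_width: -0.1
```

Request:
{"name": "carry_out", "arguments": {
  "targets": [
    [[0, 0, 0.02], 0, 1],
    [[0, 0, 0], 0, 1]
  ]
}}

```text
clock: 36.38
eef_pos: [534.5, 56.2, 133.4]
eef_rot: [[0.999, -0.046, 0.003], [-0.046, -0.999, -0.0], [0.003, 0.0, -1.0]]
force: [-1.8, 0.1, 12.7]
grip_width: -0.0
```

Request:
{"name": "carry_out", "arguments": {
  "targets": [
    [[0, 0, -0.1], 0, 1],
    [[0, 0, -0.15], 0, 1],
    [[0, 0, -0.2], 0, 1],
    [[0, 0, -0.25], 0, 1],
    [[0, 0, -0.25], 0, 1],
    [[0, 0, -0.3], 0, 1],
    [[0, 0, -0.4], 0, 1],
    [[0, 0, 0], 0, 1]
  ]
}}

```text
clock: 37.05
eef_pos: [534.8, 56.3, 174.8]
eef_rot: [[0.999, -0.046, 0.004], [-0.046, -0.999, -0.0], [0.004, -0.0, -1.0]]
force: [0.8, -0.8, 0.8]
grip_width: -0.1
```

Request:
{"name": "carry_out", "arguments": {
  "targets": [
    [[0, 0, -0.6], 0, 1],
    [[0, 0, -0.8], 0, 1],
    [[0, 0, -0.8], 0, 1],
    [[0, 0.5, -0.5], 0, 1],
    [[0, 1, 0], 0, 1],
    [[0, 1, 0], 0, 1],
    [[0, 1, 0], 0, 1],
    [[0, 1, 0], 0, 1]
  ]
}}

```text
clock: 37.72
eef_pos: [528.0, -58.0, 239.6]
eef_rot: [[0.999, -0.046, 0.0], [-0.046, -0.999, -0.001], [0.0, 0.001, -1.0]]
force: [1.0, -0.1, 0.2]
grip_width: -0.2
```

Request:
{"name": "carry_out", "arguments": {
  "targets": [
    [[0, 1, 0], 0, 1],
    [[0, 1, 0], 0, 1],
    [[0, 1, 0], 0, 1],
    [[0, 1, 0], 0, 1],
    [[0, 1, 0], 0, 1],
    [[0, 0.5, 0], 0, 1],
    [[0, 0, 0], 0, 1]
  ]
}}

```text
clock: 38.3
eef_pos: [521.4, -196.4, 239.0]
eef_rot: [[0.999, -0.05, -0.001], [-0.05, -0.999, -0.001], [-0.001, 0.001, -1.0]]
force: [-0.1, 0.3, 0.0]
grip_width: -0.1
```

```bash
python3 - <<'E'
from h import *
p=cap('side','s20.png');q=cap('top','t20.png')
a=cv2.imread('pics/s20.png');b=cv2.imread('pics/t20.png')
cv2.imwrite('pics/v20.png',np.hstack([cv2.resize(a[110:220,200:310],(400,400),interpolation=2),cv2.resize(b[130:270,90:280],(400,295),interpolation=2).__class__((400,400,3),dtype=np.uint8) if 0 else cv2.copyMakeBorder(cv2.resize(b[130:270,90:280],(400,295),interpolation=2),0,105,0,0,0)]))
for t in('spent_mid','fresh_mid','lift','spent'):
  for P,n in((p,'s'),(q,'t')):
    for d in place_of(P,t)[:2]:
      if d['p']>.3: print(n,t,round(d['p'],2),w(P,d['location']).round(1))
c=np.array([532.5,56]);th=np.radians(-2.6);ey=np.array([-np.sin(th),np.cos(th)])
for z in(155,178): print(z,(px(p,[*(c-22*ey),z])-[200,110])*400/110)
o=get_obs();print(o['clock'],o['eef_pos'],o['force'])
E
```

```text
s spent_mid 0.69 [527.   53.6 131.2]
s spent_mid 0.38 [ 7.098e+02  2.629e+02 -5.000e-01]
t spent_mid 0.83 [529.2 297.9  53.4]
t spent_mid 0.47 [526.9  57.7 103.5]
s fresh_mid 0.93 [ 570.4 -225.7   48.7]
s fresh_mid 0.86 [ 379. -258.   50.]
t fresh_mid 0.78 [ 460.1 -325.1   53.1]
t fresh_mid 0.56 [ 384.7 -252.9   52. ]
s lift 0.44 [530.8  53.3   2. ]
t spent 0.61 [528.5 299.6   5.6]
155 [166.54545455 210.18181818]
178 [165.45454545 188.        ]
38.8 [ 522.2995989  -192.72926072  239.68583587] [ 0.35189021 -0.61343323  0.30221456]
```

View pics/v20.png

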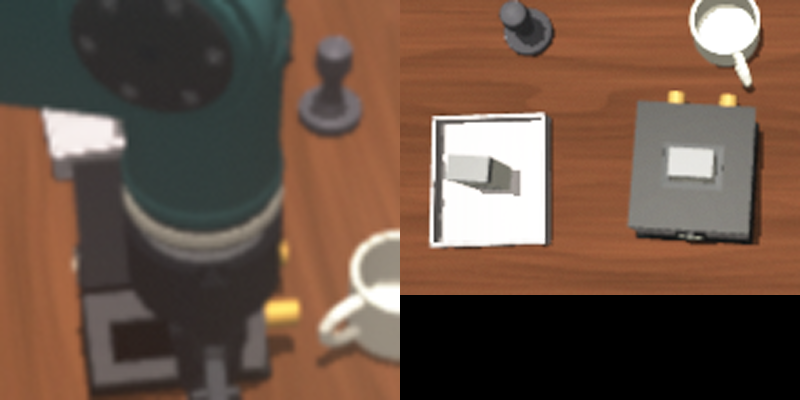

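The arm hides the station from the side camera, so I'll move it aside.

Request:
{"name": "carry_out", "arguments": {
  "targets": [
    [[-0.8, 0.5, 0], 0, 1],
    [[-1, 0.6, 0], 0, 1],
    [[-1, 0.6, 0], 0, 1],
    [[-1, 0.6, 0], 0, 1],
    [[-1, 0.6, 0], 0, 1],
    [[-1, 0.6, 0], 0, 1],
    [[-1, 0.6, 0], 0, 1],
    [[-0.5, 0.3, 0], 0, 1]
  ]
}}

```text
clock: 39.47
eef_pos: [332.6, -295.9, 239.9]
eef_rot: [[0.999, -0.047, -0.001], [-0.047, -0.999, -0.001], [-0.001, 0.001, -1.0]]
force: [0.5, 0.4, -0.5]
grip_width: -0.4
```

```bash
python3 - <<'E'
from h import *
p=cap('side','s21.png')
a=cv2.imread('pics/s21.png')
cv2.imwrite('pics/v21.png',cv2.resize(a[100:220,195:315],(600,600),interpolation=2))
c=np.array([532.5,56]);th=np.radians(-2.6);ey=np.array([-np.sin(th),np.cos(th)])
for z in(155,178): print(z,(px(p,[*(c-22*ey),z])-[195,100])*5)
print(get_obs()['clock'])
E
```

```text
155 [254. 339.]
178 [252.5 308.5]
39.5167
```

View pics/v21.png

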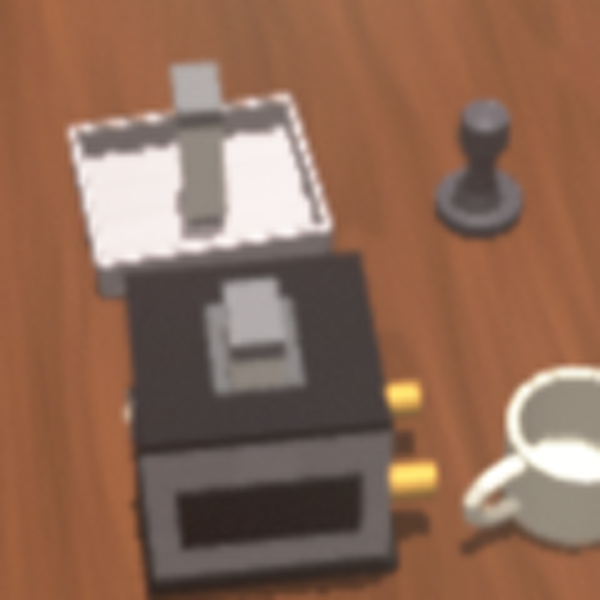

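The cap's front edge is at (255,345), which matches the caught height. The spent cartridge stands in the tray at (200,150).

```bash
python3 -c "
from plant import *
print(hand_in())"
```

```text
the job is handed in; nothing more can be done
None
```

The filter swap is finished and handed in at about 39.5 s of the 72 s allowed; the hand-in gave no verdict.

- **Spent cartridge:** I pressed it with the shut fingers until the force rose to 13 N, about 12 mm below the caught height. It popped up, and I lifted it out and set it upright in the steel tray.
- **Fresh cartridge:** I lowered it gripped onto the lift without dropping it. I then pressed it slowly until the force rose from about 7 N to 12.7 N, about 21 mm below the caught height, and let go.

**Last checks:**
- **Side picture:** the fresh cartridge's cap front edge is at row 345 of the crop, against 339 predicted if caught and 308 if up. The spent cartridge stands in the tray, and the tamper and mug are where they were. The pitcher was outside this last close-up; the arm stayed well clear of it.
- **Trained network (top view):** it put the spent cartridge's centre at (529, 298, 53) mm, inside the tray and below the 65 mm limit.
- **Trained network (side view):** it gave wrong places for the cartridges while the arm blocked that camera, so I ignored those and looked again with the arm moved aside.

The arm was clear of everything at the end.

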